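Slide the price card under the holder's sprung clip

TASK

Put the yellow price card into the card holder on the table: slide it black nose first into the channel and under the sprung clip, so that its own edge lifts the clip, and push it fully home against the red end stop. Keep the robot off the clip, push gently at the end, leave the card lying there held by the clip, and leave the blue card and the tools where they are.

Things in the scene. Friction and masses are not known exactly. Their poses are not given: they have to be found in the camera images.
- yellow_card_mid (a point): Middle of the loose yellow price card, a stiff plastic plate 110 mm long (x), 60 wide (y), 6 thick (z), about 50 g, lying flat on the table at first. x points to its nose: the last 13 mm are black, 54 mm wide, bevelled on top from 6 down to 2.5 mm. Nose edge 55 mm ahead of this point, straight rear edge 55 mm behind. Grip it from above across its 60 mm width, with the fingertips.
- yellow_card_nose (a point): Middle of the black nose edge of the yellow card, half-way up the card, 55 mm from its middle along its x.
- blue_card_mid (a point): Middle of the loose blue price card, same shape and size; it lies in the other of the two places and stays there. A big clear storage tote, fixed and 0.16 m tall, stands between the robot and the left-hand place: travel above it. At the right edge of the table a vice, an oil can and a heap of nails stand fixed: keep 10 cm clear of them.
- holder_mouth (a point): On the floor of the fixed card holder, at the middle of the front ends of its channel; x points level into the channel, z up. The holder is a wooden board 245 x 98 mm, its flat top (the floor) 12 mm above the table. In front of the mouth a bare apron, level with the channel floor, reaches from x = -120 mm to 0. A card that is home has its rear edge flush with the mouth (its middle at x = 55 mm).
- clip_bar (a point): Underside of the round steel bar (16 mm thick, 44 mm long across the channel) of the sprung clip, 68 mm in from the mouth. Shut, it is 1.5 mm above the channel floor; the spring presses it down with 3 N shut, 4.5 N on a card, so sliding a card under it takes roughly 4 to 15 N. Its hinge lies nearer the mouth, 38 mm in; its thumb tab begins 22 mm in; the shut clip stands 28 mm above the floor.
- channel (a point): Middle of the channel floor, 55 mm in from the mouth, axes as the holder's. The channel runs from the mouth to the stop and is 63 mm wide (72 mm at the mouth, narrowing over the first 12 mm). The lips of its aluminium side rails overhang it by about 4 mm a side, 8 mm above the floor, from 6 mm behind the mouth; the rails stand 10.5 mm above the floor.
- clip (a joint): Opening angle of the clip: 0 shut, about 0.15 rad when a card lies under it, 0.6 fully open.
- end_stop: Red end stop of the holder, 75 mm wide, 11 mm high, fixed, 110 mm in from the mouth; origin at the foot of the face that the card meets, axes as the holder's.
- tape_measure: Loose yellow tape measure, 66 x 76 x 34 mm, behind the holder; origin under its middle. Bystander.
- screwdriver: Loose screwdriver with an amber handle, 30 x 200 x 30 mm, at the back right; origin under the middle. Bystander.
Not all that is in view belongs to the job. Of the things shaped like the part that bears yellow_card_mid, the yellow one is meant.

How it is judged:
On the way:
1. the yellow card's nose is in the channel and under the clip, which rests lifted on the card (y of yellow_card_mid in the frame of holder_mouth between -0.004 and 0.004 m and z of yellow_card_mid in the frame of holder_mouth below 0.005 m and angle between the x axis of yellow_card_mid and the x axis of holder_mouth, either way round below 0.07 rad and x of yellow_card_nose in the frame of holder_mouth above 0.075 m and value of joint clip above 0.1 rad and contact force between yellow_card and clip above 1 N), for 0.1 s.
At the end, for the whole second after the job is handed in: The yellow card lies flat in the channel, nose first, within 2.5 mm of the end stop, at rest, with the clip pressing on it (clip more than 0.1 rad open) (y of yellow_card_mid in the frame of holder_mouth between -0.004 and 0.004 m and z of yellow_card_mid in the frame of holder_mouth below 0.005 m and angle between the x axis of yellow_card_mid and the x axis of holder_mouth, either way round below 0.07 rad and x of yellow_card_mid in the frame of holder_mouth above 0.0525 m and x of yellow_card_nose in the frame of holder_mouth above 0.1 m and value of joint clip above 0.1 rad and contact force between yellow_card and clip above 1 N and linear speed of yellow_card below 0.01 m/s); the robot touches nothing.
It fails at once if the robot presses on the clip (more than 2 N) (contact force between any of the fingers, the arm and clip above 2 N).
It fails at once if the card is rammed against the end stop (more than 40 N) (contact force between yellow_card and end_stop above 40 N).
It fails at once if the blue card or a loose tool is moved by more than 30 mm (distance of any of blue_card_mid, tape_measure, screwdriver from where it was at the start of the episode above 0.03 m).
It also fails if it takes over 62 s, if anything falls off the work surface, if the arm or the gripper's body presses on something with over 40 N, if the wrist force passes 120 N, or if a joint passes its speed limit or range.

ROBOT

A 6-joint arm with a two-finger parallel gripper is mounted at the origin on a cart in front of the work surface, level with it; the furniture and walls round the work are solid. World frame = base frame: x ahead of the robot, y to its left, z up, the work surface at z = 0. Lengths are in m, angles in rad, forces in N, time in s.
With the tool pointing down it reaches from about 0.35 to 0.85 m from the base axis. Payload 8.1 kg.
Tool frame: the origin (TCP) lies at the very end of the fingers, on their centre line; the grasp point (between the pads) lies 19 mm behind it; z points along the fingers, y is the direction in which the jaws open and shut (so a half turn about z gives the same grasp; the last joint's range is limited). The gripper opens to 93 mm and grips with 3 to 60 N. Pads are 15 mm wide; open, the fingers measure 128 mm over their backs; the gripper's body (75 mm by 188 mm) begins 65 mm behind the grasp point.
Start: joints at [-1.403, 0.13, 1.488, -0, 1.523, -0.085], TCP at [0.15, -0.581, 0.219] pointing down, gripper open.
Joint ranges: [-2.96, 2.96], [-0.89, 2.26], [0.02, 2.5], [-1.34, 4.48], [0, 2.73], [-2.66, 2.66]. Speed limits (rad/s): [2.39, 2.39, 2.79, 3.14, 3.14, 3.14].

INTERFACE

Orientations are given as a rotation vector (axis times angle).
In Python, from plant import robot gives the robot as it stands.
- The arm moves only by the shell command python3 -m pendant 'ROWS' [OPENING] [FORCE]. ROWS is JSON, a list of rows, each an object with "delta_pos": the shift along the tool's x, y, z in m, a list of three; "spin": the turn about the tool's z in rad. In form: [{"delta_pos": [dx, dy, dz], "spin": spin}, ...]. A call has 1 to 10 rows; each row is the pose to reach, as a shift and turn from the pose measured when the call began, along the tool's axes at that moment; what a row does not reach only later rows make up. A row lasts 1/10 s, in which the tool goes at most 50 mm and 8.59 degrees, less where a joint would pass 70% of its speed; a pose out of reach is approached as far as the arm can. A call with a gripper value outside its range is refused whole. OPENING is the closure, from -1 (fully open) to 1 (shut), set as the call begins (- or left out, the last holds). The fingers move at their own pace and stop on an object; FORCE is the grip in N (left out, the last holds). Time passes only in rows, so rows that repeat a pose let the fingers close. It gives the time, the measured TCP pose, the force and the opening at its end, in the units of the state.
- robot.read_state(): the state, without advancing time (a new reading comes with each control period).
- robot.read_camera(name): name is "scene" or "top"; returns a dict with "color" (400x640x3 uint8, blue, green, red), "camera_matrix" (3x3 intrinsics, pixels), "R" (3x3) and "t" (3): a world point X has camera coordinates R X + t. Camera axes: x right, y down, z forward; pixel columns grow to the right and rows downward; lengths in m; the calibration is good to about 2 mm. A picture is of the moment at which its call begins. There is no depth.
- robot.close_job(): hands the job in, once; it reports no verdict.
Trained networks look in the newest picture that a camera, given by its name, has taken for a name from the list of things; names that differ only in an ending like _2 or _b are one class to them, and where a whole thing is asked for, a point or a joint stands for the part that bears it (a point fixed in the world has none). Each returns a list of dicts, best first, with "score" (0 to 1); they miss things now and then, are a little off and sometimes report something else, mostly with a low value. They report only what shows in the picture. A call takes as long as a camera call. They do not tell look-alikes from the thing itself.
- robot.outline_of(camera, label): "mask" (400x640 bool, what is visible of it).
- robot.mark_of(camera, label): "location" ([x, y, z] in m, in the coordinates of the camera as it stood for that picture, good to about 4 mm: a listed point, or the origin of a listed thing).
The state is a dict: "t": time; "q": joint angles; "dq": joint speeds; "joint_torque": joint torques, N m; "tool_pos": TCP position; "orientation": TCP orientation; "force": force on the tool from outside, world axes, zero at the start; "wrist_torque": the same for the moment, N m; "opening": finger opening in m.
Only numpy, scipy, OpenCV 4.12 (cv2) and the standard library are available. Lean on these libraries where they do the work, as an engineer would, in place of code of your own. Each camera call takes 0.05 s, during which the arm holds its last target.

## Working session

There is one attempt and no reset: what is moved stays moved. The work goes in short steps, Python scripts to look and compute and a shell command to move; the robot and the scene stay as the last step left them, time stands still between calls to the robot, and variables do not carry over. Pictures are saved under pics/ and viewed, and the job is handed in when it is done.

```bash
mkdir -p pics; ls; cat > h.py <<'E'
import numpy as np, cv2
from plant import robot
def pic(c,name):
    d=robot.read_camera(c); cv2.imwrite('pics/'+name,d['color']); return d
def w(d,p): return d['R'].T@(np.array(p)-d['t'])
def px(d,X):
    c=d['R']@np.array(X)+d['t']; u=d['camera_matrix']@c; return u[:2]/u[2]
def ray(d,uv,z):
    r=d['R'].T@np.linalg.solve(d['camera_matrix'],[uv[0],uv[1],1.]); o=-d['R'].T@d['t']
    return o+r*(z-o[2])/r[2]
E
python3 - <<'E'
from h import *
for c in ('scene','top'):
    d=pic(c,c+'0.png'); print(c,-d['R'].T@d['t'])
    for l in ['yellow_card_mid','yellow_card_nose','blue_card_mid','holder_mouth','clip_bar','channel','end_stop','tape_measure','screwdriver']:
        for m in robot.mark_of(c,l)[:3]:
            X=w(d,m['location']); print(l,round(m['score'],2),X.round(4),px(d,X).round(0))
s=robot.read_state(); print(s['t'],s['tool_pos'],s['orientation'],s['force'],s['opening'])
E
```

```text
pics
scene [0.18974931 0.74055511 0.96694876]
yellow_card_mid 0.94 [ 0.6263 -0.0882  0.0036] [345. 171.]
yellow_card_mid 0.67 [0.579  0.3253 0.0049] [276. 288.]
yellow_card_nose 0.89 [ 0.6017 -0.1327  0.0039] [360. 164.]
yellow_card_nose 0.78 [0.6326 0.3202 0.005 ] [258. 276.]
blue_card_mid 0.81 [ 0.4703 -0.0938  0.0027] [395. 190.]
holder_mouth 0.68 [0.5535 0.1209 0.0148] [330. 229.]
clip_bar 0.55 [0.6193 0.1127 0.0126] [309. 217.]
clip_bar 0.31 [0.6652 0.1038 0.0089] [296. 209.]
channel 0.94 [0.609  0.1122 0.0141] [313. 218.]
end_stop 0.46 [0.6624 0.1045 0.0091] [297. 210.]
tape_measure 0.56 [ 0.8044 -0.0654  0.0039] [288. 154.]
screwdriver 0.66 [ 7.208e-01 -2.380e-01  1.000e-04] [341. 131.]
screwdriver 0.51 [0.6179 0.1105 0.0117] [310. 217.]
screwdriver 0.32 [0.6097 0.1105 0.0122] [313. 218.]
top [0.42952576 0.0486988  1.14318688]
yellow_card_mid 0.89 [0.5827 0.3301 0.004 ] [212. 225.]
yellow_card_nose 0.9 [0.6337 0.3253 0.0051] [216. 205.]
yellow_card_nose 0.42 [ 0.4695 -0.0913  0.0031] [383. 287.]
blue_card_mid 0.9 [ 0.4694 -0.0902  0.0052] [383. 287.]
holder_mouth 0.96 [0.5542 0.1232 0.0099] [296. 243.]
clip_bar 0.77 [0.6224 0.1149 0.0115] [302. 215.]
clip_bar 0.28 [0.5568 0.1233 0.011 ] [296. 242.]
channel 0.59 [0.613  0.1151 0.011 ] [301. 219.]
end_stop 0.51 [0.6656 0.1036 0.0135] [308. 198.]
tape_measure 0.64 [ 8.048e-01 -5.810e-02 -5.000e-04] [377. 150.]
screwdriver 0.85 [ 7.242e-01 -2.371e-01 -4.000e-04] [448. 187.]
screwdriver 0.2 [0.5786 0.329  0.0044] [212. 227.]
1.0 [ 0.15008596 -0.58092709  0.21865056] [3.11652541e+00 3.96020316e-01 1.18604643e-05] [0.07814735 0.22967416 0.51737711] 0.09293598434995734
```

View pics/top0.png

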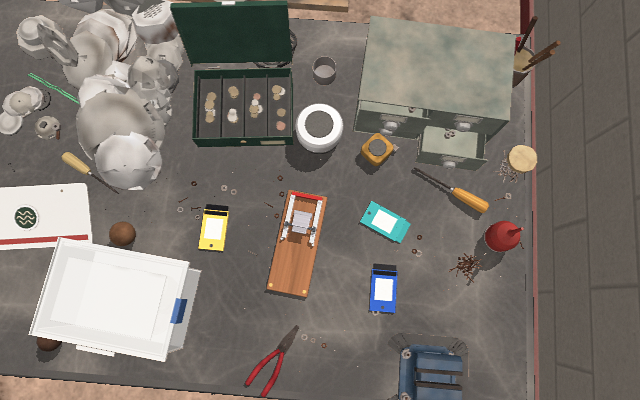

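View pics/scene0.png

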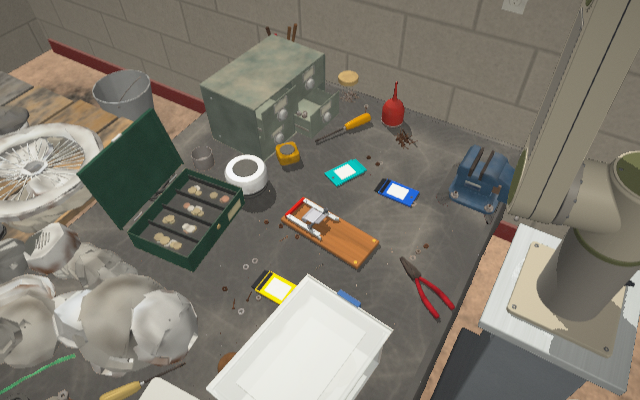

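Top view: the candidates shaped like the part are the yellow card with black nose at (213,228), the blue card at (383,288), and a teal card-like thing without a nose at (385,221). Yellow is chosen, at about world (0.58, 0.33). The holder's board runs from (290,295) to (305,195). Next, a close crop to check.

```bash
python3 - <<'E'
from h import *
d=robot.read_camera('top')
im=d['color']
a=cv2.resize(im[190:270,180:260],None,fx=5,fy=5,interpolation=cv2.INTER_CUBIC)
b=cv2.resize(im[180:305,260:335],None,fx=4.8,fy=4.8,interpolation=cv2.INTER_CUBIC)
c=np.zeros((600,800,3),np.uint8); c[:400,:400]=a; c[:600,420:780]=b[:600,:360]
cv2.imwrite('pics/crop1.png',c)
hsv=cv2.cvtColor(im,cv2.COLOR_BGR2HSV)
for n,l in (('y','yellow_card_mid'),('h','holder_mouth'),('es','end_stop')):
    for m in robot.outline_of('top',l)[:2]:
        M=m['mask']; ys,xs=np.nonzero(M)
        print(l,m['score'],M.sum(),xs.min(),xs.max(),ys.min(),ys.max())
        r=cv2.minAreaRect(np.c_[xs,ys].astype(np.float32)); 
        z={'y':.006,'h':.012,'es':.023}[n]
        print([ray(d,p,z)[:2].round(4) for p in cv2.boxPoints(r)])
# board colour corners
m=((hsv[...,0]<18)&(hsv[...,1]>80)).astype(np.uint8); m[:,:260]=0;m[:,335:]=0;m[:180]=0;m[305:]=0
m=cv2.morphologyEx(m,cv2.MORPH_OPEN,np.ones((2,2)))
n,lab,st,_=cv2.connectedComponentsWithStats(m); k=1+np.argmax(st[1:,4]); ys,xs=np.nonzero(lab==k); print(st[k])
r=cv2.minAreaRect(np.c_[xs,ys].astype(np.float32)); P=[ray(d,p,.012)[:2].round(4) for p in cv2.boxPoints(r)];print(P)
print('tote corners z.16',[ray(d,p,.16)[:2].round(3) for p in ((60,239),(200,268),(190,262),(165,360),(30,335))])
print('tote corners z0',[ray(d,p,.0)[:2].round(3) for p in ((60,239),(200,268),(190,262),(165,360),(30,335))])
E
```

```text
yellow_card_mid 0.93 1064 361 408 202 241
[array([ 0.62  , -0.0244]), array([ 0.6745, -0.0497]), array([ 0.6284, -0.1473]), array([ 0.5749, -0.1214])]
yellow_card_mid 0.86 1073 199 227 204 249
[array([0.5249, 0.3552]), array([0.6343, 0.3564]), array([0.6316, 0.2953]), array([0.5224, 0.2954])]
holder_mouth 0.81 4150 267 326 190 296
[array([0.4428, 0.1844]), array([0.6862, 0.1603]), array([0.6735, 0.0582]), array([0.4316, 0.0866])]
end_stop 0.48 125 292 320 192 199
[array([0.6653, 0.143 ]), array([0.6782, 0.1424]), array([0.6738, 0.074 ]), array([0.6609, 0.0747])]
end_stop 0.39 4301 266 327 190 296
[array([0.4414, 0.1831]), array([0.6858, 0.1574]), array([0.6724, 0.0552]), array([0.4296, 0.0853])]
[ 267  191   61  107 3333]
[array([0.4408, 0.1808]), array([0.6844, 0.1546]), array([0.6711, 0.0537]), array([0.429 , 0.0841])]
tote corners z.16 [array([0.507, 0.602]), array([0.472, 0.304]), array([0.482, 0.326]), array([0.288, 0.349]), array([0.313, 0.624])]
tote corners z0 [array([0.52 , 0.692]), array([0.479, 0.346]), array([0.491, 0.371]), array([0.265, 0.398]), array([0.294, 0.718])]
```

View pics/crop1.png

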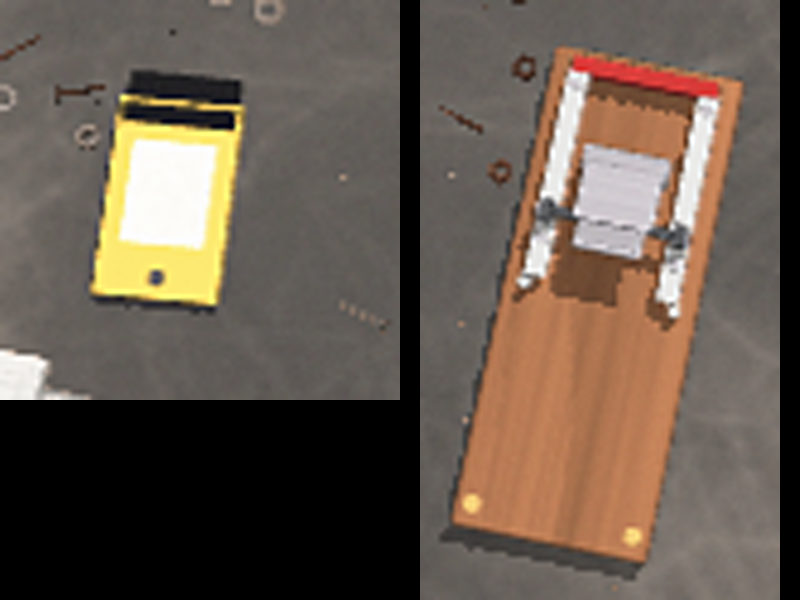

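```bash
cat >> h.py <<'E'
from scipy.optimize import minimize
def fit(d,mask,L,W,z,x0):
    """fit rectangle (centre,yaw) by IoU against soft mask; top face only"""
    s=8; ys,xs=np.nonzero(mask); x1,y1=xs.min()-6,ys.min()-6; x2,y2=xs.max()+7,ys.max()+7
    M=cv2.resize(mask[y1:y2,x1:x2].astype(np.float32),None,fx=s,fy=s,interpolation=cv2.INTER_LINEAR)
    def cost(p):
        c,sn=np.cos(p[2]),np.sin(p[2])
        P=[px(d,[p[0]+c*a*L/2-sn*b*W/2,p[1]+sn*a*L/2+c*b*W/2,z]) for a,b in ((1,1),(1,-1),(-1,-1),(-1,1))]
        P=(np.array(P)-[x1,y1]+.5)*s-.5
        I=np.zeros(M.shape,np.float32); cv2.fillConvexPoly(I,np.round(P*16).astype(np.int32),1,shift=4)
        return np.abs(I-M).sum()/s/s
    b=None
    for k in range(4):
        r=minimize(cost,x0 if b is None else b.x,method='Nelder-Mead',options=dict(initial_simplex=[np.array(x0 if b is None else b.x)+v for v in ([0,0,0],[.005,0,0],[0,.005,0],[0,0,.05])],xatol=1e-5,fatol=.01))
        if b is None or r.fun<b.fun:b=r
    return b.x,b.fun
E
python3 - <<'E'
from h import *
for c in ('top','scene'):
    d=robot.read_camera(c); im=d['color']; hsv=cv2.cvtColor(im,cv2.COLOR_BGR2HSV)
    for m in robot.outline_of(c,'yellow_card_mid')[:2]:
        print(c,'card',m['score'],fit(d,m['mask'],.11,.06,.005,[.58,.328,0]))
    o=px(d,[.56,.12,.012]).astype(int)
    for m in robot.outline_of(c,'holder_mouth')[:2]:
        ys,xs=np.nonzero(m['mask']); print(m['score'],m['mask'].sum())
        x,f=fit(d,m['mask'],.245,.098,.012,[.556,.12,-.165]); print(c,'holder',x,f)
        print('mouth?', x[:2]+.0*x[:2])
    print('yellow/white pts:')
    for l in ('holder_mouth','channel','end_stop','clip_bar','yellow_card_mid','yellow_card_nose'):
        print(l,[(round(m['score'],2),w(d,m['location']).round(4)) for m in robot.mark_of(c,l)[:2]])
E
```

```text
top card 0.98 (array([ 0.57868333,  0.32532333, -0.00564513]), np.float64(61.9991455078125))
top card 0.75 (array([0.58 , 0.328, 0.   ]), np.float64(1106.0))
0.92 4198
top holder [ 0.5581489   0.1204097  -0.11365536] 118.2003173828125
mouth? [0.5581489 0.1204097]
0.29 1190
top holder [ 0.556  0.12  -0.165] 1190.0
mouth? [0.556 0.12 ]
yellow/white pts:
holder_mouth [(0.97, array([0.5537, 0.1248, 0.0096]))]
channel [(0.6, array([0.6118, 0.1152, 0.0123])), (0.27, array([ 0.4694, -0.0862,  0.0045]))]
end_stop [(0.56, array([0.6662, 0.1031, 0.0123]))]
clip_bar [(0.75, array([0.624 , 0.1137, 0.0138]))]
yellow_card_mid [(0.78, array([ 0.6259, -0.0851, -0.0038])), (0.62, array([0.5836, 0.327 , 0.0038]))]
yellow_card_nose [(0.81, array([ 0.6053, -0.141 ,  0.0045])), (0.75, array([0.6384, 0.3254, 0.0062]))]
scene card 0.59 (array([0.58 , 0.328, 0.   ]), np.float64(620.0))
scene card 0.57 (array([ 0.60002595,  0.32266101, -0.05887237]), np.float64(267.0257568359375))
0.88 3114
scene holder [ 0.55619259  0.12251923 -0.12815036] 140.70068359375
mouth? [0.55619259 0.12251923]
yellow/white pts:
holder_mouth [(0.66, array([ 7.207e-01, -2.367e-01, -7.000e-04])), (0.65, array([0.553 , 0.1202, 0.0121]))]
channel []
end_stop [(0.51, array([0.6632, 0.1055, 0.0064]))]
clip_bar [(0.54, array([0.6191, 0.1116, 0.0149]))]
yellow_card_mid [(0.91, array([0.5805, 0.3237, 0.0064])), (0.64, array([ 0.6211, -0.0852,  0.0017]))]
yellow_card_nose [(0.69, array([ 0.6008, -0.1322,  0.0055])), (0.68, array([0.6331, 0.3237, 0.004 ]))]
```

```bash
python3 - <<'E'
from h import *
d=robot.read_camera('top'); im=d['color']; hsv=cv2.cvtColor(im,cv2.COLOR_BGR2HSV)
def cr(x,y): return ((x-420)/4.8+260,y/4.8+180)
def cy(x,y): return (x/5+180,y/5+190)
h=.012
for n,a,b in (('L',(453,522),(565,48)),('R',(645,548),(742,83)),('F',(453,522),(645,548))):
    A,B=ray(d,cr(*a),h),ray(d,cr(*b),h); v=B-A; print(n,A.round(4),B.round(4),np.hypot(*v[:2]),np.arctan2(v[1],v[0]))
# rows edge fit
sat=hsv[...,1].astype(float); 
g=cv2.cvtColor(im,cv2.COLOR_BGR2LAB)[...,1].astype(float) # a channel
L=[];R=[]
for r in range(200,286):
    row=g[r]; c0=int(290+(243-r)*.2)
    base=np.median(row[c0-45:c0-30]); wood=np.median(row[c0-5:c0+6]) if r>245 else np.median(g[260,285:300]); th=(base+wood)/2
    xs=np.arange(c0-35,c0+36); on=row[xs]>th
    i=np.argmax(on); j=len(on)-1-np.argmax(on[::-1])
    if on.any():
        L.append((xs[i]-1+(th-row[xs[i]-1])/(row[xs[i]]-row[xs[i]-1]),r)); R.append((xs[j]+(row[xs[j]]-th)/(row[xs[j]]-row[xs[j]+1]),r))
for n,E in (('L',L),('R',R)):
    W=np.array([ray(d,p,h)[:2] for p in E]); p=np.polyfit(W[:,0],W[:,1],1)
    for k in range(4):
        e=W[:,1]-np.polyval(p,W[:,0]); k=abs(e)<max(.0015,1.5*np.std(e)); p=np.polyfit(W[k,0],W[k,1],1)
    print(n,'yaw',np.arctan(p[0]),'y at x=.554:',np.polyval(p,.554),k.sum(),len(k),np.std(e[k]))
# card corners
C=[ray(d,cy(*q),.006) for q in ((93,292),(217,302),(131,72),(242,82))]
r,n=(C[0]+C[1])/2,(C[2]+C[3])/2; print(C,r,n,(r+n)/2,np.arctan2(*(n-r)[[1,0]]),np.hypot(*(n-r)[:2]))
E
```

```text
L [0.4431 0.1805 0.012 ] [0.6828 0.1486 0.012 ] 0.24179738915461596 -0.13211566176048925
R [0.4384 0.0864 0.012 ] [0.6719 0.0577 0.012 ] 0.23531635564532236 -0.12233442325732918
F [0.4431 0.1805 0.012 ] [0.4384 0.0864 0.012 ] 0.09420924534720938 -1.6210713149162526
L yaw -0.11853732195141425 y at x=.554: 0.16975722313440522 77 86 0.0002879381762098198
R yaw -0.11959359777478135 y at x=.554: 0.0717665701777883 86 86 0.00024926928868797136
[array([0.52407278, 0.35367974, 0.006     ]), array([0.52414098, 0.294012  , 0.006     ]), array([0.63185889, 0.34966855, 0.006     ]), array([0.63129754, 0.29514359, 0.006     ])] [0.52410688 0.32384587 0.006     ] [0.63157821 0.32240607 0.006     ] [0.57784255 0.32312597 0.006     ] -0.01339629113418835 0.10748098214689435
```

```bash
cat >> h.py <<'E'
from scipy.spatial.transform import Rotation as Ro
def go(x,y,z,yaw):
    s=robot.read_state(); p=np.array(s['tool_pos']); Rm=Ro.from_rotvec(s['orientation']).as_matrix()
    c=np.arctan2(Rm[1,0],Rm[0,0]); print('t',round(s['t'],2),'pos',p.round(4),'yaw',round(c,4),'zdir',Rm[:,2].round(4),'F',np.round(s['force'],1),'open',round(s['opening'],4))
    print('delta',(Rm.T@(np.array([x,y,z])-p)).round(4),'spin',round(-(yaw-c),4))
E
python3 -m pendant '[{"delta_pos":[0,0,-0.04],"spin":0},{"delta_pos":[0,0,-0.08],"spin":0},{"delta_pos":[0,0,-0.12],"spin":0},{"delta_pos":[0,0,-0.16],"spin":0},{"delta_pos":[0,0,-0.18],"spin":0},{"delta_pos":[0,0,-0.18],"spin":0}]' -1
python3 -c "
from h import *
go(.546,.325,.40,-.01)"
```

```text
t: 2.75
tool_pos: [0.1503, -0.5821, 0.4033]
orientation: [3.109, 0.395, 0.0]
force: [0.6, 0.9, -0.0]
opening: 0.0932
t 2.75 pos [ 0.1503 -0.5821  0.4033] yaw 0.2528 zdir [ 0.0012 -0.0072 -1.    ] F [ 0.6  0.9 -0. ] open 0.0932
delta [ 0.61   -0.7793 -0.0027] spin 0.2628
```

```bash
python3 -m pendant '[{"delta_pos":[0.02,-0.03,0],"spin":0.02},{"delta_pos":[0.05,-0.06,0],"spin":0.04},{"delta_pos":[0.08,-0.1,0],"spin":0.06},{"delta_pos":[0.11,-0.14,0],"spin":0.08},{"delta_pos":[0.14,-0.18,0],"spin":0.1},{"delta_pos":[0.17,-0.215,0],"spin":0.12},{"delta_pos":[0.2,-0.25,0],"spin":0.14},{"delta_pos":[0.23,-0.29,0],"spin":0.16},{"delta_pos":[0.26,-0.33,0],"spin":0.18},{"delta_pos":[0.29,-0.37,0],"spin":0.2}]'
python3 -c "
from h import *
go(.546,.325,.40,-.01)"
```

```text
t: 3.75
tool_pos: [0.3385, -0.1494, 0.3988]
orientation: [3.134, 0.08, -0.0]
force: [1.2, 0.1, -0.3]
opening: 0.093
t 3.75 pos [ 0.3385 -0.1494  0.3988] yaw 0.0513 zdir [ 0.     -0.0064 -1.    ] F [ 1.2  0.1 -0.3] open 0.093
delta [ 0.2315 -0.4631 -0.0042] spin 0.0613
```

```bash
python3 -m pendant '[{"delta_pos":[0.02,-0.04,0],"spin":0.01},{"delta_pos":[0.04,-0.08,0],"spin":0.02},{"delta_pos":[0.06,-0.12,0],"spin":0.03},{"delta_pos":[0.08,-0.16,0],"spin":0.03},{"delta_pos":[0.1,-0.2,0],"spin":0.04},{"delta_pos":[0.12,-0.24,0],"spin":0.04},{"delta_pos":[0.14,-0.28,0],"spin":0.05},{"delta_pos":[0.16,-0.32,0],"spin":0.05},{"delta_pos":[0.18,-0.36,0],"spin":0.06},{"delta_pos":[0.2,-0.4,0],"spin":0.06}]'
python3 -m pendant '[{"delta_pos":[0.01,-0.02,0],"spin":0},{"delta_pos":[0.025,-0.04,0],"spin":0},{"delta_pos":[0.03,-0.06,0],"spin":0},{"delta_pos":[0.03,-0.06,0],"spin":0}]'
python3 - <<'E'
from h import *
go(.546,.325,.10,-.01)
for c in ('scene','top'):
    d=pic(c,c+'1.png')
E
```

```text
t: 4.75
tool_pos: [0.5178, 0.2622, 0.3941]
orientation: [3.134, -0.014, -0.003]
force: [0.5, -0.8, 0.1]
opening: 0.0929
t: 5.15
tool_pos: [0.548, 0.3238, 0.3902]
orientation: [3.133, -0.01, -0.009]
force: [0.2, -0.2, 0.7]
opening: 0.0932
t 5.15 pos [0.548  0.3238 0.3902] yaw -0.0067 zdir [-0.006  -0.0087 -0.9999] F [ 0.2 -0.2  0.7] open 0.0932
delta [-0.0003 -0.0037  0.2901] spin 0.0033
```

View pics/scene1.png

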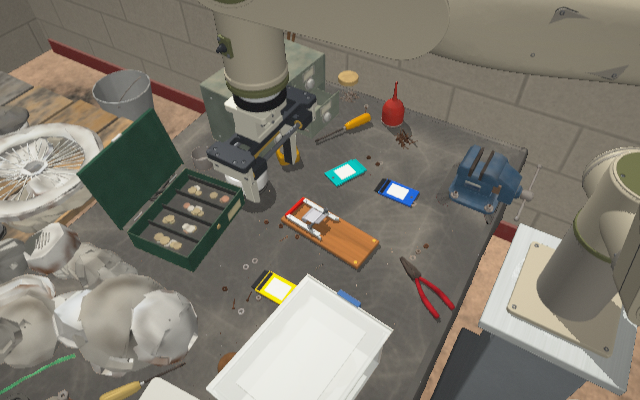

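View pics/top1.png

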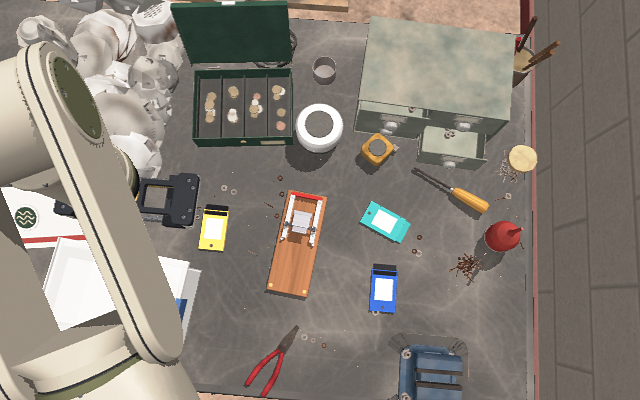

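The arm hangs above the yellow card, which is at (275,287) in the scene view and (213,228) in the top view. Descending now.

```bash
python3 -m pendant '[{"delta_pos":[0,-0.001,0.03],"spin":0},{"delta_pos":[0,-0.001,0.07],"spin":0},{"delta_pos":[0,-0.002,0.11],"spin":0},{"delta_pos":[0,-0.003,0.15],"spin":0},{"delta_pos":[0,-0.003,0.19],"spin":0},{"delta_pos":[0,-0.003,0.23],"spin":0},{"delta_pos":[0,-0.004,0.26],"spin":0},{"delta_pos":[0,-0.004,0.285],"spin":0},{"delta_pos":[0,-0.004,0.29],"spin":0},{"delta_pos":[0,-0.004,0.29],"spin":0}]'
python3 - <<'E'
from h import *
go(.546,.325,.02,-.01)
for c in ('scene','top'):
    d=pic(c,c+'2.png')
    im=d['color']; o=px(d,[.56,.325,.03]).astype(int); print(o)
    x,y=max(o[0]-65,0),max(o[1]-65,0)
    cv2.imwrite('pics/c%s2.png'%c,cv2.resize(im[y:y+130,x:x+130],None,fx=4,fy=4,interpolation=cv2.INTER_CUBIC))
E
```

```text
t: 6.25
tool_pos: [0.546, 0.3222, 0.1011]
orientation: [3.132, -0.014, -0.009]
force: [-0.6, 0.4, 0.4]
opening: 0.0931
t 6.25 pos [0.546  0.3222 0.1011] yaw -0.0087 zdir [-0.006  -0.0098 -0.9999] F [-0.6  0.4  0.4] open 0.0931
delta [ 0.0005 -0.0036  0.081 ] spin 0.0013
[281 286]
[210 233]
```

View pics/cscene2.png

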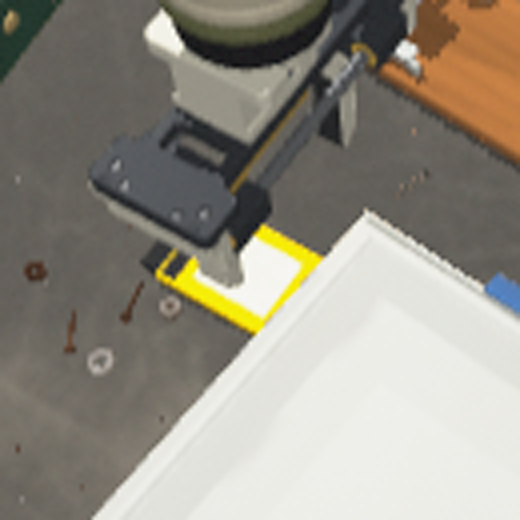

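View pics/ctop2.png

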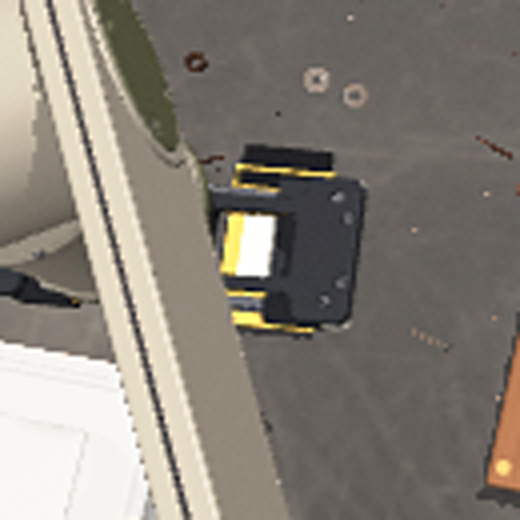

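The gripper straddles the card ahead of the tote's edge, with body and tote apart in both crops. Next, down to 20 mm, then to the table.

```bash
python3 -m pendant '[{"delta_pos":[0,-0.002,0.02],"spin":0},{"delta_pos":[0,-0.003,0.04],"spin":0},{"delta_pos":[0,-0.003,0.06],"spin":0},{"delta_pos":[0,-0.0035,0.075],"spin":0},{"delta_pos":[0,-0.0035,0.08],"spin":0},{"delta_pos":[0,-0.0035,0.08],"spin":0}]'
python3 - <<'E'
from h import *
go(.546,.325,.003,-.01)
E
```

```text
t: 6.95
tool_pos: [0.5476, 0.3262, 0.0238]
orientation: [3.134, -0.013, -0.003]
force: [0.9, 1.0, -0.4]
opening: 0.0932
t 6.95 pos [0.5476 0.3262 0.0238] yaw -0.0085 zdir [-0.0021 -0.0078 -1.    ] F [ 0.9  1.  -0.4] open 0.0932
delta [-0.0016  0.001   0.0209] spin 0.0015
```

```bash
python3 -m pendant '[{"delta_pos":[-0.001,0.001,0.007],"spin":0},{"delta_pos":[-0.001,0.0015,0.014],"spin":0},{"delta_pos":[-0.001,0.0015,0.019],"spin":0},{"delta_pos":[-0.001,0.0015,0.021],"spin":0},{"delta_pos":[-0.001,0.0015,0.021],"spin":0}]'
python3 - <<'E'
from h import *
go(.546,.325,.003,-.01)
d=robot.read_camera('scene')
o=px(d,[.56,.325,.03]).astype(int)
cv2.imwrite('pics/s3.png',cv2.resize(d['color'][o[1]-65:o[1]+65,o[0]-65:o[0]+65],None,fx=4,fy=4,interpolation=cv2.INTER_CUBIC))
E
```

```text
t: 7.45
tool_pos: [0.5462, 0.3244, 0.0023]
orientation: [3.133, -0.013, -0.004]
force: [-0.7, -0.4, -0.6]
opening: 0.0932
t 7.45 pos [0.5462 0.3244 0.0023] yaw -0.0084 zdir [-0.0029 -0.0082 -1.    ] F [-0.7 -0.4 -0.6] open 0.0932
delta [-0.0002 -0.0006 -0.0007] spin 0.0016
```

View pics/s3.png

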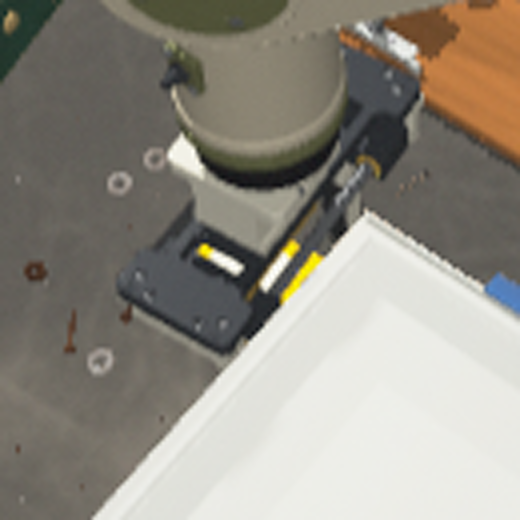

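The card shows through the gripper's windows around (230,262) in the crop, and there is no contact force. Closing.

```bash
python3 -m pendant '[{"delta_pos":[0,0,0],"spin":0},{"delta_pos":[0,0,0],"spin":0},{"delta_pos":[0,0,0],"spin":0},{"delta_pos":[0,0,0],"spin":0},{"delta_pos":[0,0,0],"spin":0},{"delta_pos":[0,0,0],"spin":0},{"delta_pos":[0,0,0],"spin":0},{"delta_pos":[0,0,0],"spin":0}]' 1 30
python3 - <<'E'
from h import *
go(.546,.325,.003,-.01)
E
```

```text
t: 8.3
tool_pos: [0.5466, 0.3245, 0.0028]
orientation: [3.134, -0.013, -0.003]
force: [-1.4, -0.4, 0.6]
opening: 0.0591
t 8.3 pos [0.5466 0.3245 0.0028] yaw -0.0084 zdir [-0.0022 -0.0079 -1.    ] F [-1.4 -0.4  0.6] open 0.0591
delta [-0.0006 -0.0005 -0.0002] spin 0.0016
```

```bash
python3 -m pendant '[{"delta_pos":[0,0,-0.02],"spin":0},{"delta_pos":[0,0,-0.05],"spin":0},{"delta_pos":[0,0,-0.09],"spin":0},{"delta_pos":[0,0,-0.13],"spin":0},{"delta_pos":[0,0,-0.17],"spin":0},{"delta_pos":[0,0,-0.2],"spin":0},{"delta_pos":[0,0,-0.22],"spin":0},{"delta_pos":[0,0,-0.22],"spin":0}]'
python3 - <<'E'
from h import *
go(.454,.133,.2,-.119)
d=pic('scene','s4.png');d=pic('top','t4.png')
E
```

```text
t: 9.1
tool_pos: [0.5488, 0.3272, 0.2271]
orientation: [3.137, -0.013, 0.006]
force: [0.1, -0.9, -2.2]
opening: 0.0591
t 9.1 pos [0.5488 0.3272 0.2271] yaw -0.0084 zdir [ 0.0038 -0.0049 -1.    ] F [ 0.1 -0.9 -2.2] open 0.0591
delta [-0.0933  0.1949  0.0277] spin 0.1106
```

View pics/s4.png

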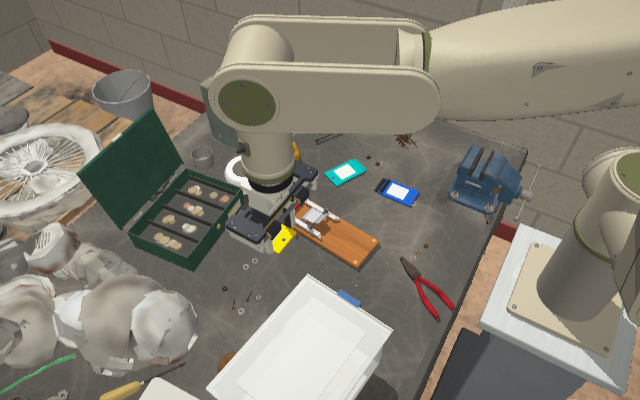

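The card is held: its yellow rear sticks out under the gripper at (283,240), and its old place is empty. Travelling to over the apron.

```bash
python3 -m pendant '[{"delta_pos":[-0.01,0.02,0],"spin":0.02},{"delta_pos":[-0.025,0.05,0],"spin":0.03},{"delta_pos":[-0.04,0.085,0],"spin":0.05},{"delta_pos":[-0.06,0.12,0.01],"spin":0.07},{"delta_pos":[-0.075,0.155,0.02],"spin":0.09},{"delta_pos":[-0.087,0.18,0.03],"spin":0.1},{"delta_pos":[-0.093,0.195,0.03],"spin":0.11},{"delta_pos":[-0.093,0.195,0.03],"spin":0.11}]'
python3 - <<'E'
from h import *
go(.454,.133,.06,-.119)
E
```

```text
t: 10.0
tool_pos: [0.4511, 0.1304, 0.1925]
orientation: [3.127, -0.189, -0.007]
force: [0.3, 0.5, -0.8]
opening: 0.0588
t 10.0 pos [0.4511 0.1304 0.1925] yaw -0.1206 zdir [-0.0049 -0.0086 -1.    ] F [ 0.3  0.5 -0.8] open 0.0588
delta [ 0.0031 -0.0041  0.1324] spin -0.0016
```

```bash
python3 -m pendant '[{"delta_pos":[0.001,-0.001,0.03],"spin":0},{"delta_pos":[0.002,-0.003,0.06],"spin":0},{"delta_pos":[0.003,-0.004,0.09],"spin":0},{"delta_pos":[0.003,-0.004,0.12],"spin":0},{"delta_pos":[0.003,-0.004,0.145],"spin":0},{"delta_pos":[0.003,-0.004,0.15],"spin":0},{"delta_pos":[0.003,-0.004,0.15],"spin":0}]'
python3 - <<'E'
from h import *
go(.454,.133,.03,-.119)
for c in ('scene','top'):
    d=robot.read_camera(c); o=px(d,[.53,.125,.02]).astype(int)
    cv2.imwrite('pics/%s5.png'%c,cv2.resize(d['color'][o[1]-65:o[1]+65,o[0]-65:o[0]+65],None,fx=4.5,fy=4.5,interpolation=cv2.INTER_CUBIC))
    print(o-65)
E
```

```text
t: 10.7
tool_pos: [0.4534, 0.1333, 0.0418]
orientation: [3.127, -0.188, -0.01]
force: [-0.3, -0.2, -0.1]
opening: 0.0593
t 10.7 pos [0.4534 0.1333 0.0418] yaw -0.12 zdir [-0.0069 -0.0087 -0.9999] F [-0.3 -0.2 -0.1] open 0.0593
delta [0.0007 0.0001 0.0118] spin -0.001
[271 167]
[228 188]
```

View pics/scene5.png

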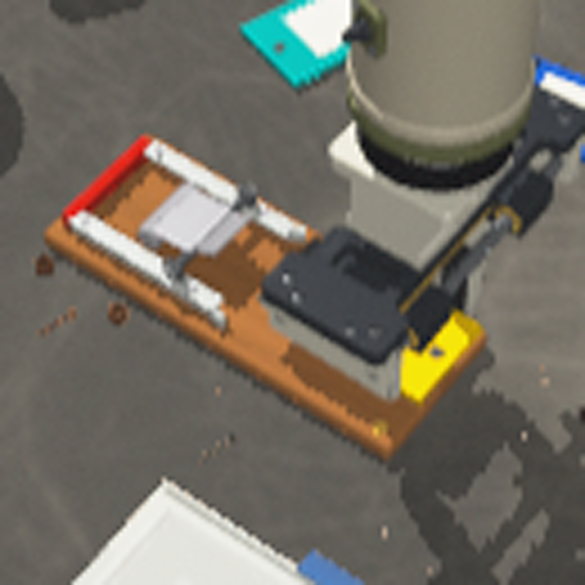

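View pics/top5.png

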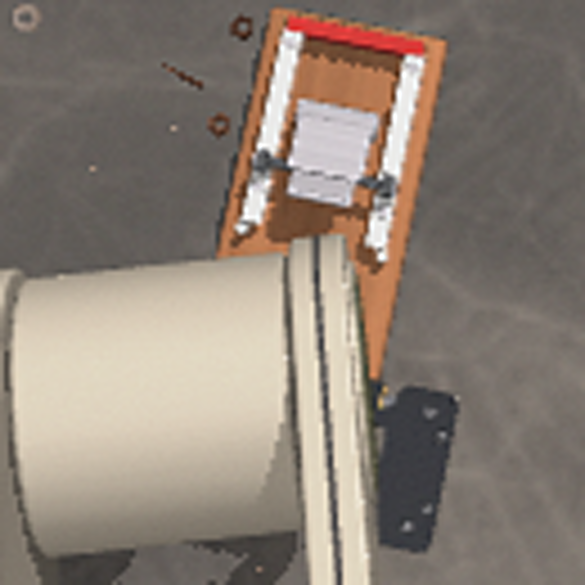

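The card is held level above the apron, its yellow rear at (435,355) in the scene crop, with the channel ahead of it and the clip shut. Lowering gently to the floor.

```bash
python3 -m pendant '[{"delta_pos":[0,0,0.007],"spin":0},{"delta_pos":[0,0,0.014],"spin":0},{"delta_pos":[0,0,0.02],"spin":0},{"delta_pos":[0,0,0.024],"spin":0},{"delta_pos":[0,0,0.0255],"spin":0},{"delta_pos":[0,0,0.0255],"spin":0}]'
python3 - <<'E'
from h import *
go(.555-.08*.993,.1207+.08*.1187,.0155,-.119)
for c in ('scene','top'):
    d=robot.read_camera(c); o=px(d,[.53,.125,.02]).astype(int)
    cv2.imwrite('pics/%s6.png'%c,cv2.resize(d['color'][o[1]-65:o[1]+65,o[0]-65:o[0]+65],None,fx=4.5,fy=4.5,interpolation=cv2.INTER_CUBIC))
E
```

```text
t: 11.4
tool_pos: [0.4547, 0.133, 0.018]
orientation: [3.127, -0.188, -0.005]
force: [-0.1, -0.8, -0.4]
opening: 0.0593
t 11.4 pos [0.4547 0.133  0.018 ] yaw -0.1203 zdir [-0.0038 -0.0082 -1.    ] F [-0.1 -0.8 -0.4] open 0.0593
delta [0.0211 0.0003 0.0024] spin -0.0013
```

View pics/scene6.png

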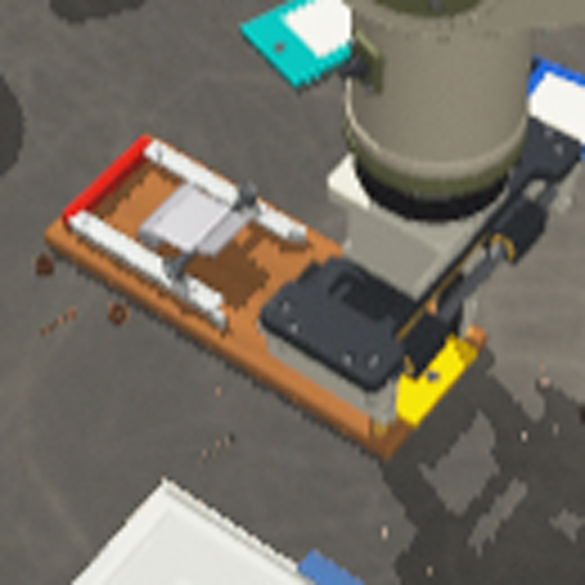

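View pics/top6.png

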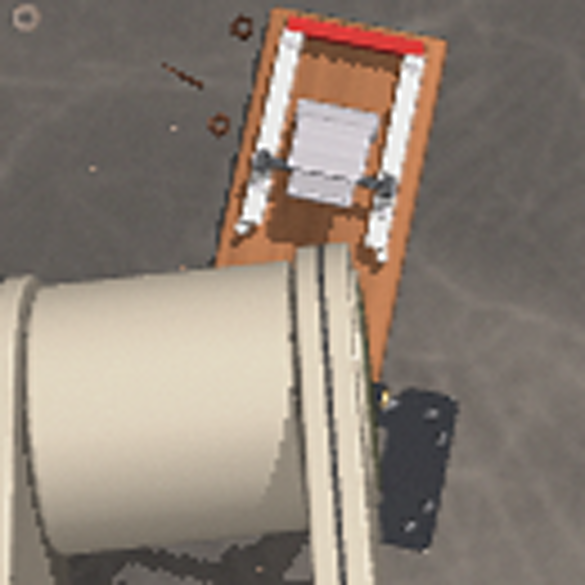

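```bash
python3 -m pendant '[{"delta_pos":[0,0,0.001],"spin":0},{"delta_pos":[0,0,0.002],"spin":0},{"delta_pos":[0.005,0,0.0025],"spin":0},{"delta_pos":[0.01,0,0.0025],"spin":0},{"delta_pos":[0.015,0,0.0025],"spin":0},{"delta_pos":[0.02,0,0.0025],"spin":0},{"delta_pos":[0.02,0,0.0025],"spin":0}]'
python3 - <<'E'
from h import *
go(.555-.06*.993,.1207+.06*.1187,.0155,-.119)
for c in ('scene','top'):
    d=robot.read_camera(c); o=px(d,[.55,.125,.02]).astype(int)
    cv2.imwrite('pics/%s7.png'%c,cv2.resize(d['color'][o[1]-50:o[1]+50,o[0]-50:o[0]+50],None,fx=6,fy=6,interpolation=cv2.INTER_CUBIC))
    for l in ('holder_mouth','channel','yellow_card_mid','yellow_card_nose'):
        print(c,l,[(round(m['score'],2),w(d,m['location']).round(4)) for m in robot.mark_of(c,l)[:2]])
E
```

```text
t: 12.2
tool_pos: [0.4759, 0.1306, 0.0161]
orientation: [3.128, -0.189, -0.003]
force: [0.2, 0.7, -0.6]
opening: 0.0594
t 12.2 pos [0.4759 0.1306 0.0161] yaw -0.1206 zdir [-0.0023 -0.008  -1.    ] F [ 0.2  0.7 -0.6] open 0.0594
delta [0.0198 0.0004 0.0006] spin -0.0016
scene holder_mouth [(0.64, array([0.5527, 0.1189, 0.0162]))]
scene channel [(0.93, array([0.6108, 0.1092, 0.0113]))]
scene yellow_card_mid [(0.75, array([ 0.6227, -0.0873,  0.004 ])), (0.51, array([0.5116, 0.126 , 0.0167]))]
scene yellow_card_nose []
top holder_mouth [(0.75, array([0.5553, 0.1229, 0.0121]))]
top channel [(0.73, array([0.6109, 0.1161, 0.0103]))]
top yellow_card_mid [(0.97, array([ 0.6245, -0.0877, -0.0027]))]
top yellow_card_nose [(0.88, array([ 0.6051, -0.1402,  0.0052]))]
```

View pics/scene7.png

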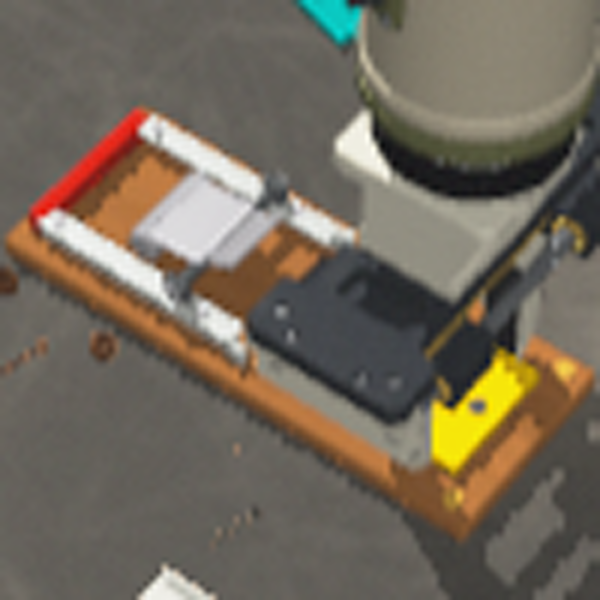

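View pics/top7.png

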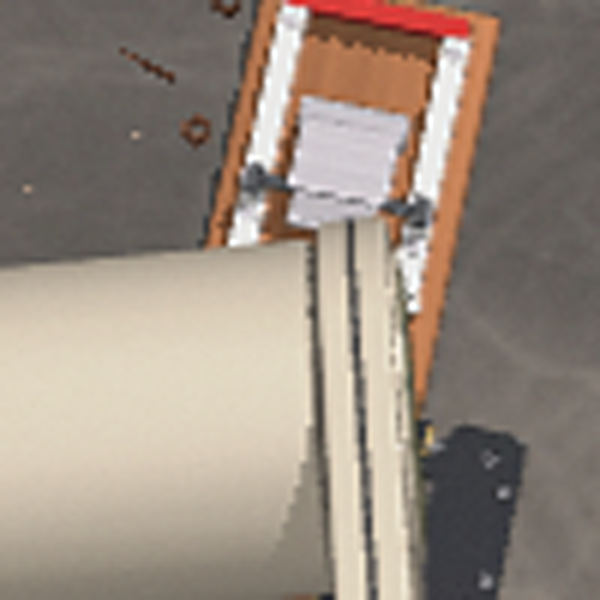

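```bash
python3 - <<'E'
from h import *
d=robot.read_camera('scene'); o=px(d,[.55,.125,.02]).astype(int)-50
def q(x,y,z): return ray(d,((x+.5)/6+o[0]-.5,(y+.5)/6+o[1]-.5),z)
a=q(455,470,.018);b=q(540,372,.018)
print('rear L,R',a,b,(a+b)/2,np.hypot(*(a-b)[:2]))
f1=q(465,528,.012);f2=q(592,375,.012); print('board front L R',f1,f2,np.hypot(*(f1-f2)[:2]))
# rail fronts tops / inner
g=d['color']; crop=cv2.resize(g[o[1]:o[1]+100,o[0]:o[0]+100],None,fx=8,fy=8,interpolation=cv2.INTER_CUBIC)
cv2.imwrite('pics/s7b.png',crop[380:800, 250:800])
# world axis predicted lines
m=np.array([.555,.1207]);u=np.array([np.cos(-.119),np.sin(-.119)]);v=np.array([-u[1],u[0]])
for hx in(-.12,0,.11):
  for hy in(-.049,0,.049):
    X=m+hx*u+hy*v; print(hx,hy,((px(d,[*X,.012])-o+.5)*6-.5).round(0))
for X in (a,b): 
    r=X[:2]-m; print('rear in holder',r@u,r@v)
E
```

```text
rear L,R [0.45677084 0.16345429 0.018     ] [0.44937513 0.10331786 0.018     ] [0.45307298 0.13338608 0.018     ] 0.06058950033959409
board front L R [0.44204823 0.18200017 0.012     ] [0.43177488 0.08978065 0.012     ] 0.09278999193985707
-0.12 -0.049 [600. 371.]
-0.12 0 [533. 449.]
-0.12 0.049 [464. 531.]
0 -0.049 [366. 234.]
0 0 [297. 306.]
0 0.049 [226. 382.]
0.11 -0.049 [168. 118.]
0.11 0 [ 98. 185.]
0.11 0.049 [ 25. 255.]
rear in holder -0.10261023064722204 0.030790228393509807
rear in holder -0.10281428006567438 -0.029798928352862738
```

View pics/s7b.png

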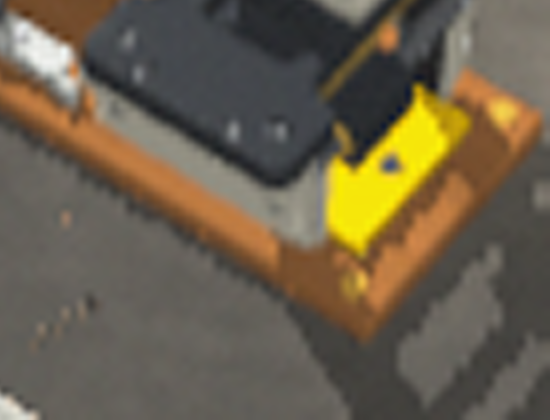

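The card's rear corners are at (455,470) and (540,372) in the scene crop. That puts the rear at holder x = -103 mm, centred to 0.5 mm, yaw within 0.01, so the nose is 7 mm past the mouth. Sliding in, step by step.

```bash
python3 -m pendant '[{"delta_pos":[0.002,0.0003,0.0008],"spin":0},{"delta_pos":[0.006,0.0005,0.0012],"spin":0},{"delta_pos":[0.010,0.0005,0.0012],"spin":0},{"delta_pos":[0.014,0.0005,0.0012],"spin":0},{"delta_pos":[0.018,0.0005,0.0012],"spin":0},{"delta_pos":[0.022,0.0005,0.0012],"spin":0},{"delta_pos":[0.025,0.0005,0.0012],"spin":0},{"delta_pos":[0.025,0.0005,0.0012],"spin":0}]'
python3 - <<'E'
from h import *
go(.555-.025*.993,.1207+.025*.1187,.015,-.119)
E
```

```text
t: 13.55
tool_pos: [0.5003, 0.1272, 0.0148]
orientation: [3.128, -0.188, -0.003]
force: [-0.4, -0.2, 1.0]
opening: 0.0592
t 13.55 pos [0.5003 0.1272 0.0148] yaw -0.1203 zdir [-0.0023 -0.0081 -1.    ] F [-0.4 -0.2  1. ] open 0.0592
delta [ 0.0301 -0.0001 -0.0003] spin -0.0013
```

```bash
python3 -m pendant '[{"delta_pos":[0.003,0,0],"spin":0},{"delta_pos":[0.007,0,0],"spin":0},{"delta_pos":[0.011,0,0],"spin":0},{"delta_pos":[0.015,0,0],"spin":0},{"delta_pos":[0.019,0,0],"spin":0},{"delta_pos":[0.023,0,0],"spin":0},{"delta_pos":[0.026,0,0],"spin":0},{"delta_pos":[0.027,0,0],"spin":0}]'
python3 - <<'E'
from h import *
go(.555-.015*.993,.1207+.015*.1187,.015,-.119)
for c in ('scene','top'):
    d=robot.read_camera(c); o=px(d,[.57,.125,.02]).astype(int)
    cv2.imwrite('pics/%s8.png'%c,cv2.resize(d['color'][o[1]-50:o[1]+50,o[0]-50:o[0]+50],None,fx=6,fy=6,interpolation=cv2.INTER_CUBIC))
E
```

```text
t: 14.35
tool_pos: [0.5275, 0.1238, 0.0148]
orientation: [3.128, -0.189, -0.003]
force: [-2.8, 0.6, 3.4]
opening: 0.0595
t 14.35 pos [0.5275 0.1238 0.0148] yaw -0.1204 zdir [-0.0021 -0.0081 -1.    ] F [-2.8  0.6  3.4] open 0.0595
delta [ 0.0127 -0.0002 -0.0003] spin -0.0014
```

View pics/scene8.png

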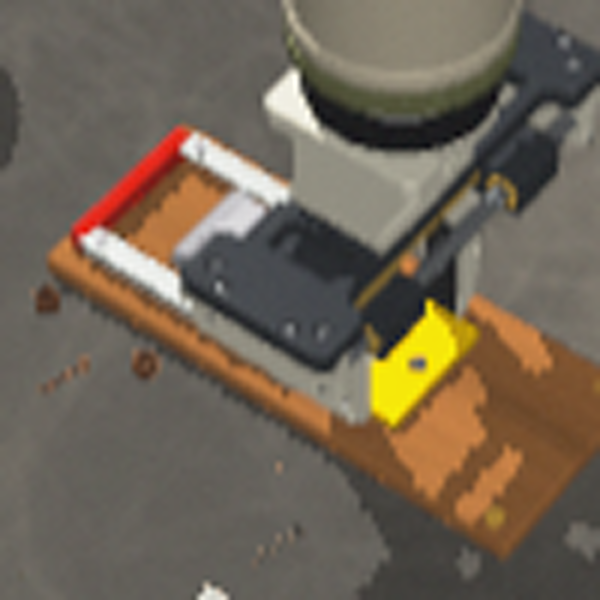

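View pics/top8.png

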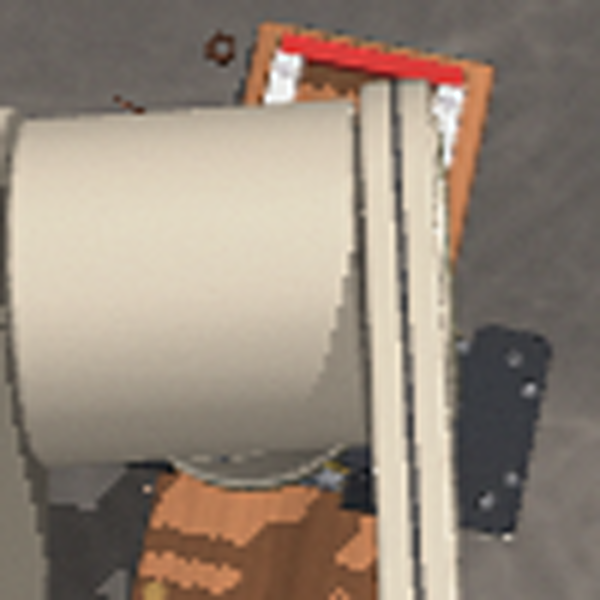

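The wrist reads -2.8 N, with the nose just meeting the clip bar as expected. Card rear shows at (435,365). Going on a further 15 mm.

```bash
python3 -m pendant '[{"delta_pos":[0.002,0,0],"spin":0},{"delta_pos":[0.004,0,0],"spin":0},{"delta_pos":[0.006,0,0],"spin":0},{"delta_pos":[0.008,0,0],"spin":0},{"delta_pos":[0.010,0,0],"spin":0}]'
python3 -m pendant '[{"delta_pos":[0.002,0,0],"spin":0},{"delta_pos":[0.003,0,0],"spin":0},{"delta_pos":[0.005,0,0],"spin":0},{"delta_pos":[0.005,0,0],"spin":0}]'
python3 - <<'E'
from h import *
go(.555-.012*.993,.1207+.012*.1187,.015,-.119)
for c in ('scene',):
    d=robot.read_camera(c); o=px(d,[.57,.125,.02]).astype(int)
    cv2.imwrite('pics/%s9.png'%c,cv2.resize(d['color'][o[1]-50:o[1]+50,o[0]-50:o[0]+50],None,fx=6,fy=6,interpolation=cv2.INTER_CUBIC))
E
```

```text
t: 14.95
tool_pos: [0.5347, 0.123, 0.0146]
orientation: [3.128, -0.188, -0.012]
force: [-17.1, 1.4, 16.1]
opening: 0.0589
t: 15.35
tool_pos: [0.5376, 0.1228, 0.0146]
orientation: [3.128, -0.188, -0.019]
force: [-14.1, 1.0, 14.9]
opening: 0.0597
t 15.35 pos [0.5376 0.1228 0.0146] yaw -0.1201 zdir [-0.0126 -0.0076 -0.9999] F [-14.1   1.   14.9] open 0.0597
delta [ 0.0055 -0.     -0.0004] spin -0.0011
```

View pics/scene9.png

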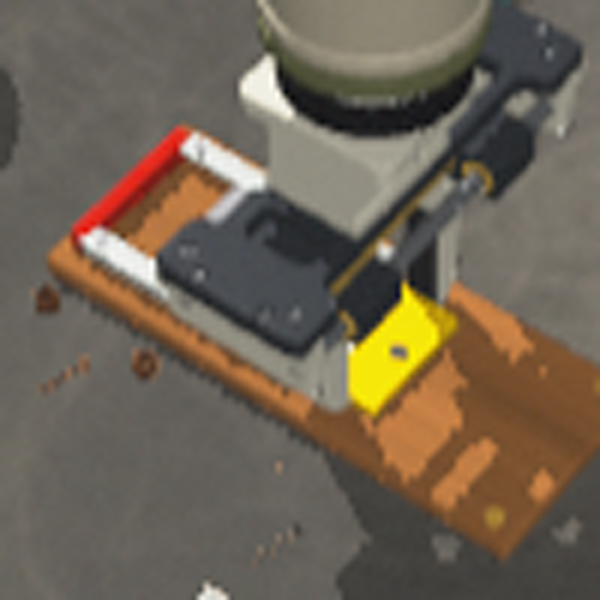

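```bash
python3 -m pendant '[{"delta_pos":[0.001,0,-0.0005],"spin":0},{"delta_pos":[0.003,0,-0.0008],"spin":0},{"delta_pos":[0.005,0,-0.0008],"spin":0},{"delta_pos":[0.007,0,-0.0008],"spin":0},{"delta_pos":[0.007,0,-0.0008],"spin":0}]'
python3 - <<'E'
from h import *
go(.555-.012*.993,.1207+.012*.1187,.015,-.119)
d=robot.read_camera('scene'); o=px(d,[.57,.125,.02]).astype(int)-50
cv2.imwrite('pics/s10.png',cv2.resize(d['color'][o[1]:o[1]+100,o[0]:o[0]+100],None,fx=6,fy=6,interpolation=cv2.INTER_CUBIC)); print(o)
E
```

```text
t: 15.9
tool_pos: [0.5431, 0.1221, 0.0147]
orientation: [3.127, -0.188, -0.024]
force: [-7.2, 1.4, 5.9]
opening: 0.0592
t 15.9 pos [0.5431 0.1221 0.0147] yaw -0.12 zdir [-0.0161 -0.0076 -0.9998] F [-7.2  1.4  5.9] open 0.0592
delta [ 0.     -0.     -0.0003] spin -0.001
[273 176]
```

View pics/s10.png

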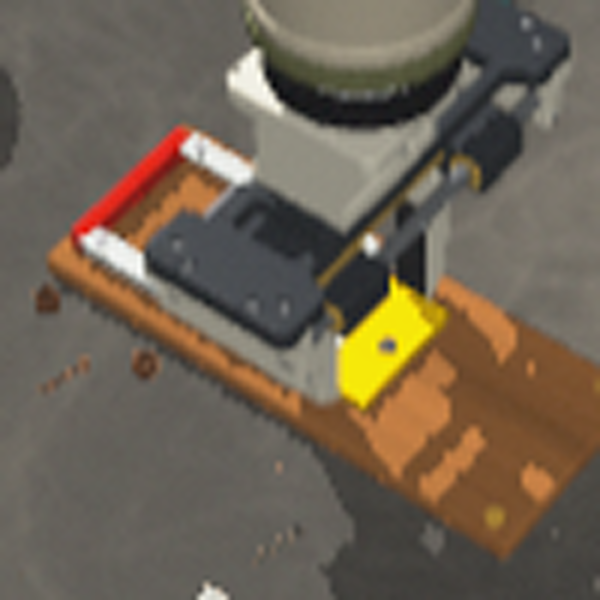

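```bash
cat >> h.py <<'E'
m0=np.array([.555,.1207]);uu=np.array([np.cos(-.119),np.sin(-.119)]);vv=np.array([-uu[1],uu[0]])
def H(X): r=np.array(X)[:2]-m0; return np.array([r@uu,r@vv]).round(4)
def Wd(hx,hy): return m0+hx*uu+hy*vv
E
python3 - <<'E'
from h import *
d=robot.read_camera('scene'); o=(273,176)
for p in ((362,407),(438,318)):
    print(H(ray(d,((p[0]+.5)/6+o[0]-.5,(p[1]+.5)/6+o[1]-.5),.018)))
print(H(robot.read_state()['tool_pos']))
E
python3 -m pendant '[{"delta_pos":[0,0,0],"spin":0},{"delta_pos":[0,0,0],"spin":0},{"delta_pos":[0,0,0],"spin":0},{"delta_pos":[0,0,0],"spin":0}]' -1
python3 -m pendant '[{"delta_pos":[0,0,-0.005],"spin":0},{"delta_pos":[0,0,-0.02],"spin":0},{"delta_pos":[0,0,-0.04],"spin":0},{"delta_pos":[0,0,-0.06],"spin":0},{"delta_pos":[-0.03,0,-0.08],"spin":0},{"delta_pos":[-0.06,0,-0.08],"spin":0},{"delta_pos":[-0.09,0,-0.08],"spin":0},{"delta_pos":[-0.1,0,-0.08],"spin":0},{"delta_pos":[-0.1,0,-0.08],"spin":0}]'
python3 - <<'E'
from h import *
go(*Wd(-.06,0),.03,-.119)
for c in ('scene','top'):
    d=robot.read_camera(c); o=px(d,[.55,.125,.02]).astype(int)-50
    cv2.imwrite('pics/%s11.png'%c,cv2.resize(d['color'][o[1]:o[1]+100,o[0]:o[0]+100],None,fx=6,fy=6,interpolation=cv2.INTER_CUBIC)); print(o)
E
```

```text
[-0.0357  0.0318]
[-0.0338 -0.0241]
[-0.012  -0.0001]
t: 16.4
tool_pos: [0.5434, 0.122, 0.0148]
orientation: [3.127, -0.188, -0.023]
force: [-0.1, 0.4, 0.7]
opening: 0.0868
t: 17.3
tool_pos: [0.4452, 0.1349, 0.0973]
orientation: [3.128, -0.187, -0.021]
force: [0.3, -0.4, -0.8]
opening: 0.0929
t 17.3 pos [0.4452 0.1349 0.0973] yaw -0.1193 zdir [-0.0137 -0.0073 -0.9999] F [ 0.3 -0.4 -0.8] open 0.0929
delta [0.0516 0.0004 0.0667] spin -0.0003
[280 179]
[244 194]
```

View pics/scene11.png

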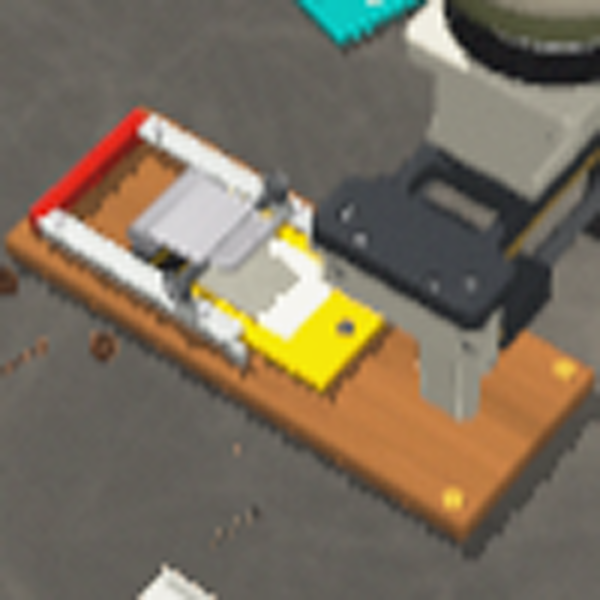

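View pics/top11.png

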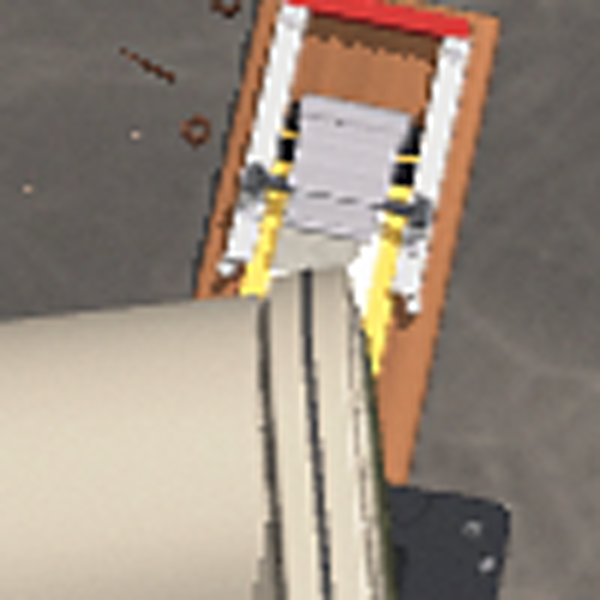

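The card lies straight in the channel, with the black nose under the clip and its edges showing beside the clip at (290,150) and (410,160) in the top crop. The rear edge is at about holder x = -35 mm, mid-edge at (355,352) in the scene crop. Now shut the fingers and come down behind it.

```bash
python3 -m pendant '[{"delta_pos":[0.005,0,0],"spin":0},{"delta_pos":[0.015,0,0.005],"spin":0},{"delta_pos":[0.025,0,0.015],"spin":0},{"delta_pos":[0.035,0,0.03],"spin":0},{"delta_pos":[0.042,0,0.045],"spin":0},{"delta_pos":[0.045,0,0.055],"spin":0},{"delta_pos":[0.045,0,0.062],"spin":0},{"delta_pos":[0.045,0.0004,0.066],"spin":0},{"delta_pos":[0.045,0.0004,0.066],"spin":0},{"delta_pos":[0.045,0.0004,0.066],"spin":0}]' 1 30
python3 - <<'E'
from h import *
go(*Wd(-.062,0),.0145,-.119)
d=robot.read_camera('scene'); o=px(d,[.55,.125,.02]).astype(int)-50
cv2.imwrite('pics/s12.png',cv2.resize(d['color'][o[1]:o[1]+100,o[0]:o[0]+100],None,fx=6,fy=6,interpolation=cv2.INTER_CUBIC)); print(o)
E
```

```text
t: 18.4
tool_pos: [0.4906, 0.1285, 0.0312]
orientation: [3.128, -0.188, -0.019]
force: [-0.3, -0.6, -1.4]
opening: 0.0174
t 18.4 pos [0.4906 0.1285 0.0312] yaw -0.1199 zdir [-0.0125 -0.0073 -0.9999] F [-0.3 -0.6 -1.4] open 0.0174
delta [ 0.003  -0.0001  0.0166] spin -0.0009
[280 179]
```

View pics/s12.png

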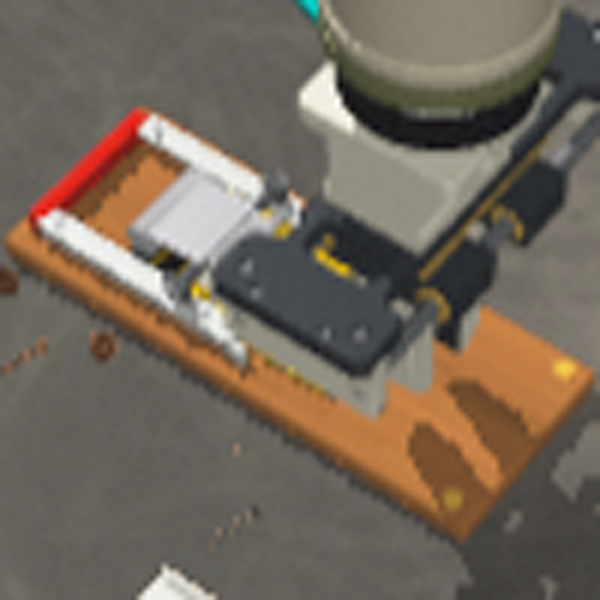

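```bash
python3 -m pendant '[{"delta_pos":[0,0,0.006],"spin":0},{"delta_pos":[0,0,0.012],"spin":0},{"delta_pos":[0,0,0.016],"spin":0},{"delta_pos":[0,0,0.0165],"spin":0},{"delta_pos":[0,0,0.0165],"spin":0}]'
python3 - <<'E'
from h import *
go(*Wd(-.044,0),.0145,-.119)
d=robot.read_camera('scene'); o=px(d,[.55,.125,.02]).astype(int)-50
cv2.imwrite('pics/s13.png',cv2.resize(d['color'][o[1]:o[1]+100,o[0]:o[0]+100],None,fx=6,fy=6,interpolation=cv2.INTER_CUBIC)); print(o)
E
```

```text
t: 18.95
tool_pos: [0.4903, 0.1283, 0.0145]
orientation: [3.128, -0.188, -0.019]
force: [-0.7, 1.3, -0.4]
opening: 0.0008
t 18.95 pos [0.4903 0.1283 0.0145] yaw -0.1198 zdir [-0.0128 -0.0073 -0.9999] F [-0.7  1.3 -0.4] open 0.0008
delta [ 0.0212 -0.0001 -0.0002] spin -0.0008
[280 179]
```

View pics/s13.png

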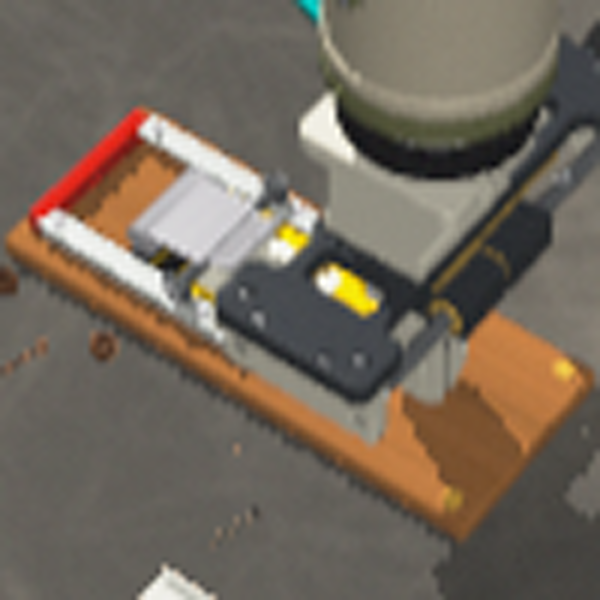

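Fingers shut behind the card, which shows yellow through the window at (345,290) in the crop. Approaching contact.

```bash
python3 -m pendant '[{"delta_pos":[0.003,0,0],"spin":0},{"delta_pos":[0.006,0,0],"spin":0},{"delta_pos":[0.009,0,0],"spin":0},{"delta_pos":[0.012,0,0],"spin":0},{"delta_pos":[0.015,0,0],"spin":0},{"delta_pos":[0.018,0,0],"spin":0},{"delta_pos":[0.021,0,0],"spin":0}]'
python3 -m pendant '[{"delta_pos":[0.002,0,0],"spin":0},{"delta_pos":[0.004,0,0],"spin":0},{"delta_pos":[0.006,0,0],"spin":0}]'
python3 -m pendant '[{"delta_pos":[0.002,0,0],"spin":0},{"delta_pos":[0.004,0,0],"spin":0},{"delta_pos":[0.006,0,0],"spin":0}]'
python3 - <<'E'
from h import *
go(*Wd(-.01,0),.0145,-.119); print(H(robot.read_state()['tool_pos']))
E
```

```text
t: 19.7
tool_pos: [0.5116, 0.1258, 0.0145]
orientation: [3.128, -0.188, -0.019]
force: [0.8, 0.2, 0.4]
opening: 0.0007
t: 20.0
tool_pos: [0.5145, 0.1255, 0.0141]
orientation: [3.128, -0.187, -0.029]
force: [-16.1, 1.5, 13.7]
opening: 0.0004
t: 20.3
tool_pos: [0.517, 0.1252, 0.0136]
orientation: [3.127, -0.187, -0.041]
force: [-18.7, 1.9, 16.9]
opening: 0.0008
t 20.3 pos [0.517  0.1252 0.0136] yaw -0.1195 zdir [-0.0269 -0.0068 -0.9996] F [-18.7   1.9  16.9] open 0.0008
delta [ 0.0282 -0.     -0.0016] spin -0.0005
[-0.0383 -0.    ]
```

```bash
python3 -m pendant '[{"delta_pos":[0.001,0,-0.0008],"spin":0},{"delta_pos":[0.002,0,-0.001],"spin":0},{"delta_pos":[0.003,0,-0.0012],"spin":0},{"delta_pos":[0.004,0,-0.0012],"spin":0},{"delta_pos":[0.005,0,-0.0013],"spin":0},{"delta_pos":[0.006,0,-0.0014],"spin":0},{"delta_pos":[0.007,0,-0.0014],"spin":0},{"delta_pos":[0.008,0,-0.0014],"spin":0},{"delta_pos":[0.010,0,-0.0015],"spin":0}]'
python3 - <<'E'
from h import *
go(*Wd(-.01,0),.0145,-.119); print(H(robot.read_state()['tool_pos']))
for c in ('scene','top'):
    d=robot.read_camera(c); o=px(d,[.57,.125,.02]).astype(int)-50
    cv2.imwrite('pics/%s14.png'%c,cv2.resize(d['color'][o[1]:o[1]+100,o[0]:o[0]+100],None,fx=6,fy=6,interpolation=cv2.INTER_CUBIC)); print(o)
E
```

```text
t: 21.2
tool_pos: [0.5247, 0.1243, 0.0141]
orientation: [3.127, -0.186, -0.049]
force: [-9.2, 0.4, 4.5]
opening: 0.0001
t 21.2 pos [0.5247 0.1243 0.0141] yaw -0.1192 zdir [-0.0317 -0.0068 -0.9995] F [-9.2  0.4  4.5] open 0.0001
delta [ 0.0205 -0.     -0.001 ] spin -0.0002
[-0.0305 -0.0001]
[273 176]
[245 186]
```

View pics/scene14.png

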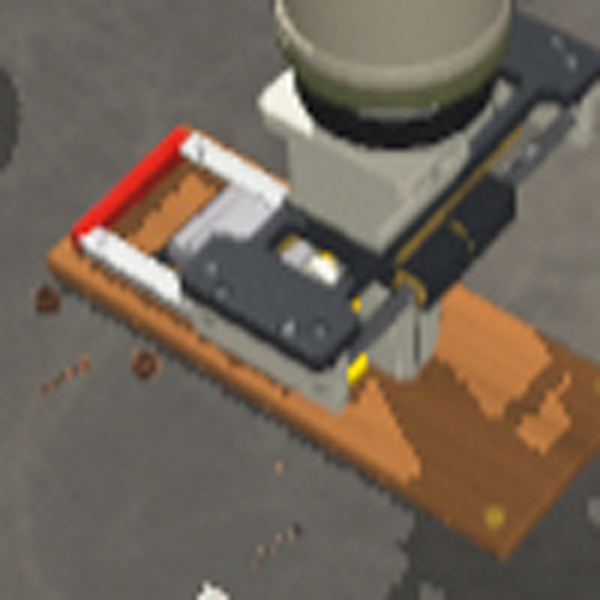

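View pics/top14.png

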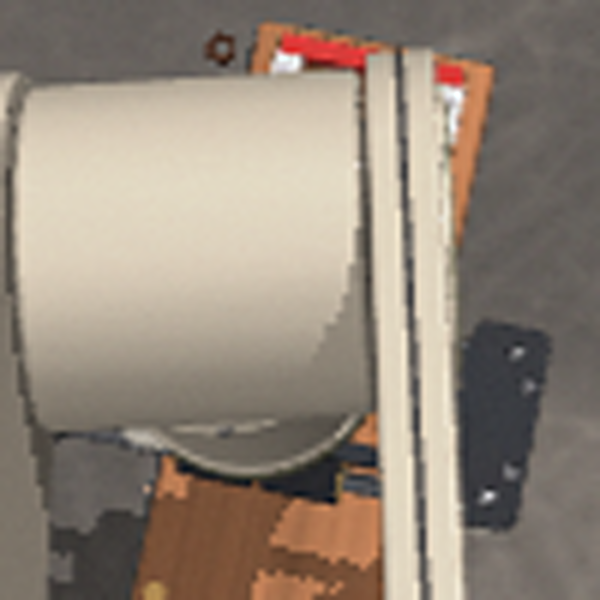

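The card is moving in steadily under about 9 N, with a bit of yellow still behind the gripper plate at (355,368). Continuing.

```bash
python3 -m pendant '[{"delta_pos":[0.002,0,-0.0003],"spin":0},{"delta_pos":[0.003,0,-0.0005],"spin":0},{"delta_pos":[0.004,0,-0.0005],"spin":0},{"delta_pos":[0.005,0,-0.0006],"spin":0},{"delta_pos":[0.007,0,-0.0007],"spin":0},{"delta_pos":[0.008,0,-0.0008],"spin":0},{"delta_pos":[0.010,0,-0.0008],"spin":0},{"delta_pos":[0.012,0,-0.0008],"spin":0}]'
python3 - <<'E'
from h import *
go(*Wd(-.01,0),.0145,-.119); print(H(robot.read_state()['tool_pos']))
for c in ('scene',):
    d=robot.read_camera(c); o=px(d,[.57,.125,.02]).astype(int)-50
    cv2.imwrite('pics/%s15.png'%c,cv2.resize(d['color'][o[1]:o[1]+100,o[0]:o[0]+100],None,fx=6,fy=6,interpolation=cv2.INTER_CUBIC)); print(o)
E
```

```text
t: 22.1
tool_pos: [0.5349, 0.123, 0.014]
orientation: [3.127, -0.186, -0.055]
force: [-11.5, 1.1, 8.2]
opening: 0.0005
t 22.1 pos [0.5349 0.123  0.014 ] yaw -0.1192 zdir [-0.0357 -0.0068 -0.9993] F [-11.5   1.1   8.2] open 0.0005
delta [ 0.0102 -0.0001 -0.0008] spin -0.0002
[-0.0202 -0.0001]
[273 176]
```

View pics/scene15.png

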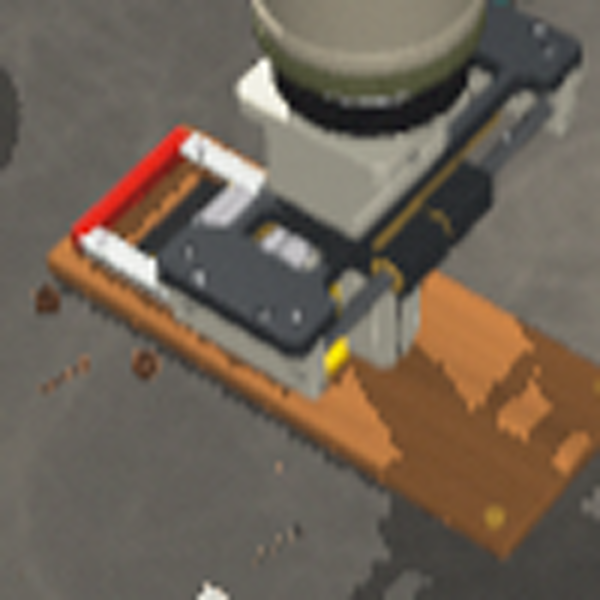

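The black nose edge now shows beyond the clip, from (140,240) to (215,185), about 12 mm short of the red stop. Smaller steps from here.

```bash
python3 -m pendant '[{"delta_pos":[0.002,0,-0.0003],"spin":0},{"delta_pos":[0.003,0,-0.0005],"spin":0},{"delta_pos":[0.004,0,-0.0006],"spin":0},{"delta_pos":[0.005,0,-0.0008],"spin":0},{"delta_pos":[0.006,0,-0.0008],"spin":0},{"delta_pos":[0.007,0,-0.0008],"spin":0},{"delta_pos":[0.008,0,-0.0008],"spin":0}]'
python3 - <<'E'
from h import *
go(*Wd(-.01,0),.0145,-.119); print(H(robot.read_state()['tool_pos']))
for c in ('scene',):
    d=robot.read_camera(c); o=px(d,[.61,.115,.02]).astype(int)-40
    cv2.imwrite('pics/%s16.png'%c,cv2.resize(d['color'][o[1]:o[1]+80,o[0]:o[0]+80],None,fx=7,fy=7,interpolation=cv2.INTER_CUBIC)); print(o)
E
```

```text
t: 22.85
tool_pos: [0.541, 0.1223, 0.014]
orientation: [3.126, -0.186, -0.062]
force: [-10.7, 1.0, 9.2]
opening: 0.0004
t 22.85 pos [0.541  0.1223 0.014 ] yaw -0.1191 zdir [-0.0402 -0.0067 -0.9992] F [-10.7   1.    9.2] open 0.0004
delta [ 0.0041 -0.0001 -0.0006] spin -0.0001
[-0.0141 -0.0001]
[271 177]
```

View pics/scene16.png

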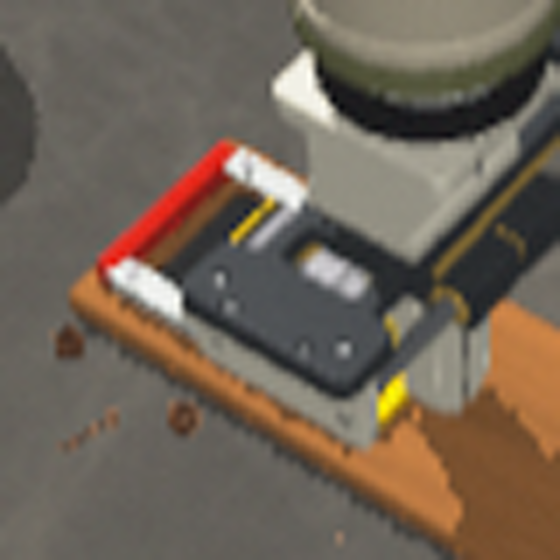

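```bash
python3 -m pendant '[{"delta_pos":[0.002,0,-0.0003],"spin":0},{"delta_pos":[0.003,0,-0.0005],"spin":0},{"delta_pos":[0.004,0,-0.0007],"spin":0},{"delta_pos":[0.005,0,-0.0008],"spin":0},{"delta_pos":[0.0055,0,-0.0008],"spin":0},{"delta_pos":[0.006,0,-0.0008],"spin":0}]'
python3 - <<'E'
from h import *
go(*Wd(-.01,0),.0145,-.119); print(H(robot.read_state()['tool_pos']))
for c in ('scene',):
    d=robot.read_camera(c); o=px(d,[.61,.115,.02]).astype(int)-40
    cv2.imwrite('pics/%s17.png'%c,cv2.resize(d['color'][o[1]:o[1]+80,o[0]:o[0]+80],None,fx=7,fy=7,interpolation=cv2.INTER_CUBIC)); print(o)
E
```

```text
t: 23.5
tool_pos: [0.5448, 0.1218, 0.0141]
orientation: [3.126, -0.186, -0.07]
force: [-11.3, 1.7, 8.9]
opening: 0.0003
t 23.5 pos [0.5448 0.1218 0.0141] yaw -0.119 zdir [-0.045  -0.0065 -0.999 ] F [-11.3   1.7   8.9] open 0.0003
delta [ 0.0002 -0.0001 -0.0004] spin 0.0
[-0.0102 -0.0001]
[271 177]
```

View pics/scene17.png

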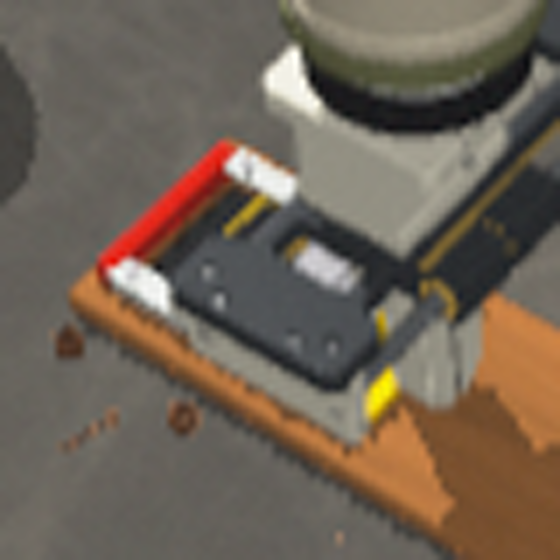

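A thin strip of wood is still visible between the nose, at about (180,260), and the red stop. Continuing gently until the force rises.

```bash
python3 -m pendant '[{"delta_pos":[0.002,0,-0.0003],"spin":0},{"delta_pos":[0.003,0,-0.0005],"spin":0},{"delta_pos":[0.0035,0,-0.0007],"spin":0},{"delta_pos":[0.004,0,-0.0008],"spin":0},{"delta_pos":[0.0045,0,-0.0008],"spin":0}]'
python3 - <<'E'
from h import *
go(*Wd(-.008,0),.0145,-.119); print(H(robot.read_state()['tool_pos']))
for c in ('scene',):
    d=robot.read_camera(c); o=px(d,[.61,.115,.02]).astype(int)-40
    cv2.imwrite('pics/%s18.png'%c,cv2.resize(d['color'][o[1]:o[1]+80,o[0]:o[0]+80],None,fx=7,fy=7,interpolation=cv2.INTER_CUBIC)); print(o)
E
```

```text
t: 24.05
tool_pos: [0.5472, 0.1215, 0.0141]
orientation: [3.126, -0.185, -0.077]
force: [-11.7, 1.3, 8.3]
opening: 0.0006
t 24.05 pos [0.5472 0.1215 0.0141] yaw -0.1188 zdir [-0.0498 -0.0064 -0.9987] F [-11.7   1.3   8.3] open 0.0006
delta [-0.0001 -0.0001 -0.0004] spin 0.0002
[-0.0079 -0.0001]
[271 177]
```

View pics/scene18.png

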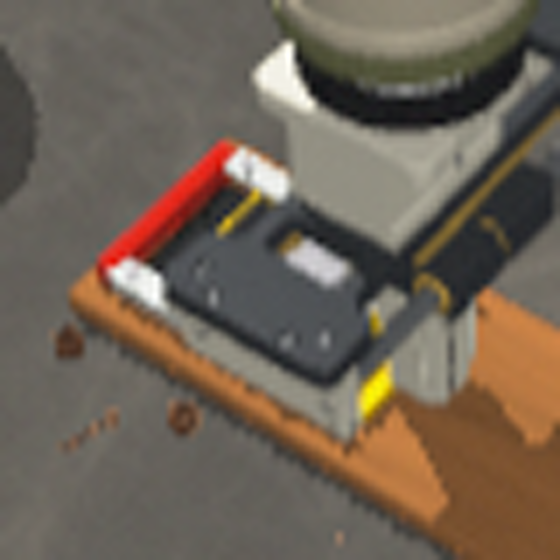

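```bash
python3 -m pendant '[{"delta_pos":[0.002,0,-0.0004],"spin":0},{"delta_pos":[0.003,0,-0.0006],"spin":0},{"delta_pos":[0.0035,0,-0.0008],"spin":0},{"delta_pos":[0.004,0,-0.0008],"spin":0},{"delta_pos":[0.004,0,-0.0008],"spin":0}]'
python3 - <<'E'
from h import *
go(*Wd(-.008,0),.0145,-.119); print(H(robot.read_state()['tool_pos']))
E
```

```text
t: 24.6
tool_pos: [0.5487, 0.1213, 0.0142]
orientation: [3.125, -0.185, -0.086]
force: [-12.2, 1.4, 8.9]
opening: 0.0004
t 24.6 pos [0.5487 0.1213 0.0142] yaw -0.1186 zdir [-0.0551 -0.0063 -0.9985] F [-12.2   1.4   8.9] open 0.0004
delta [-0.0017 -0.0001 -0.0002] spin 0.0004
[-0.0063 -0.0001]
```

```bash
python3 -m pendant '[{"delta_pos":[0.002,0,-0.0004],"spin":0},{"delta_pos":[0.003,0,-0.0006],"spin":0},{"delta_pos":[0.004,0,-0.0008],"spin":0},{"delta_pos":[0.0045,0,-0.0008],"spin":0},{"delta_pos":[0.0045,0,-0.0008],"spin":0}]'
python3 - <<'E'
from h import *
go(*Wd(-.008,0),.0145,-.119); print(H(robot.read_state()['tool_pos']))
for c in ('scene',):
    d=robot.read_camera(c); o=px(d,[.61,.115,.02]).astype(int)-40
    cv2.imwrite('pics/%s19.png'%c,cv2.resize(d['color'][o[1]:o[1]+80,o[0]:o[0]+80],None,fx=7,fy=7,interpolation=cv2.INTER_CUBIC)); print(o)
E
```

```text
t: 25.1
tool_pos: [0.5489, 0.1213, 0.0141]
orientation: [3.125, -0.184, -0.1]
force: [-20.1, 2.3, 15.9]
opening: 0.0005
t 25.1 pos [0.5489 0.1213 0.0141] yaw -0.1184 zdir [-0.0645 -0.0062 -0.9979] F [-20.1   2.3  15.9] open 0.0005
delta [-0.0019 -0.0001 -0.0002] spin 0.0006
[-0.0061 -0.0001]
[271 177]
```

View pics/scene19.png

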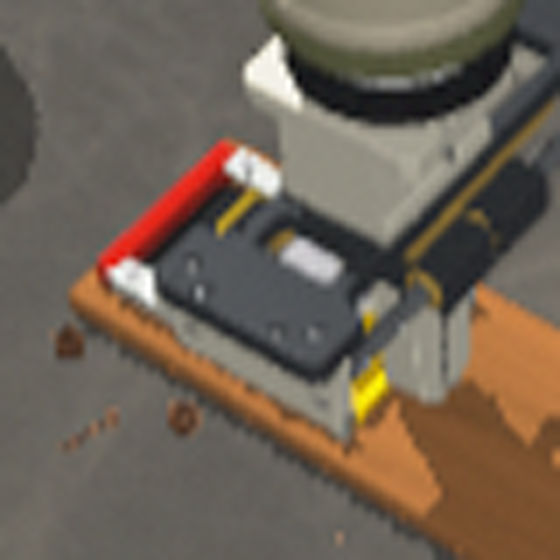

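The force jumped to 20 N with only 0.2 mm of motion, so the card is at the stop. The black nose meets the red in the crop near (190,210). Retreating to look.

```bash
python3 -m pendant '[{"delta_pos":[-0.01,0,-0.001],"spin":0},{"delta_pos":[-0.03,0,-0.003],"spin":0},{"delta_pos":[-0.05,0,-0.02],"spin":0},{"delta_pos":[-0.07,0,-0.05],"spin":0},{"delta_pos":[-0.08,0,-0.09],"spin":0},{"delta_pos":[-0.08,0.04,-0.13],"spin":0},{"delta_pos":[-0.08,0.08,-0.17],"spin":0},{"delta_pos":[-0.08,0.12,-0.19],"spin":0},{"delta_pos":[-0.08,0.16,-0.2],"spin":0},{"delta_pos":[-0.08,0.19,-0.2],"spin":0}]'
python3 -m pendant '[{"delta_pos":[0,0.03,-0.03],"spin":0},{"delta_pos":[0,0.06,-0.06],"spin":0},{"delta_pos":[0,0.06,-0.06],"spin":0},{"delta_pos":[0,0.06,-0.06],"spin":0}]'
python3 - <<'E'
from h import *
s=robot.read_state(); print(s['t'],s['tool_pos'],s['force'],np.abs(s['dq']).max())
for c in ('scene','top'):
    d=pic(c,c+'20f.png'); o=px(d,[.59,.118,.02]).astype(int)-40
    cv2.imwrite('pics/%s20.png'%c,cv2.resize(d['color'][o[1]:o[1]+80,o[0]:o[0]+80],None,fx=7,fy=7,interpolation=cv2.INTER_CUBIC)); print(o)
    for l in ('yellow_card_mid','yellow_card_nose','blue_card_mid','tape_measure','screwdriver'):
        print(c,l,[(round(m['score'],2),w(d,m['location']).round(4),H(w(d,m['location']))) for m in robot.mark_of(c,l)[:2]])
E
```

```text
t: 26.15
tool_pos: [0.4616, -0.0597, 0.2248]
orientation: [3.123, -0.186, -0.09]
force: [1.5, 0.4, -0.1]
opening: 0.0003
t: 26.55
tool_pos: [0.4585, -0.1195, 0.2863]
orientation: [3.122, -0.189, -0.087]
force: [-0.4, 0.1, -0.5]
opening: 0.0006
26.55 [ 0.45848834 -0.11949339  0.28627638] [-0.4341488   0.14150924 -0.52832731] 0.04403176286017056
[277 181]
scene yellow_card_mid [(0.81, array([0.6132, 0.1152, 0.0137]), array([0.0584, 0.0015])), (0.61, array([ 0.6226, -0.0876,  0.0051]), array([ 0.0919, -0.1988]))]
scene yellow_card_nose [(0.97, array([ 0.5993, -0.1349,  0.005 ]), array([ 0.0743, -0.2486])), (0.73, array([0.6632, 0.1052, 0.0161]), array([ 0.1092, -0.0025]))]
scene blue_card_mid [(0.73, array([ 0.4645, -0.0963, -0.0017]), array([-0.0641, -0.2262])), (0.6, array([0.6114, 0.1163, 0.013 ]), array([0.0565, 0.0024]))]
scene tape_measure [(0.95, array([ 0.8035, -0.0621,  0.001 ]), array([ 0.2685, -0.152 ]))]
scene screwdriver [(0.87, array([ 0.7191, -0.2394,  0.0035]), array([ 0.2056, -0.338 ]))]
[259 188]
top yellow_card_mid [(0.76, array([0.6109, 0.1194, 0.0163]), array([0.0557, 0.0053])), (0.72, array([ 0.6226, -0.0881, -0.0018]), array([ 0.0919, -0.1992]))]
top yellow_card_nose [(0.59, array([ 0.6037, -0.1396,  0.003 ]), array([ 0.0793, -0.2527])), (0.58, array([0.6636, 0.1081, 0.0193]), array([0.1093, 0.0004]))]
top blue_card_mid [(0.77, array([ 0.4688, -0.0876,  0.0028]), array([-0.0609, -0.2171]))]
top tape_measure [(0.62, array([ 0.8025, -0.0539, -0.0046]), array([ 0.2664, -0.144 ]))]
top screwdriver [(0.85, array([ 0.7241, -0.2382, -0.0014]), array([ 0.2106, -0.3363]))]
```

View pics/scene20.png

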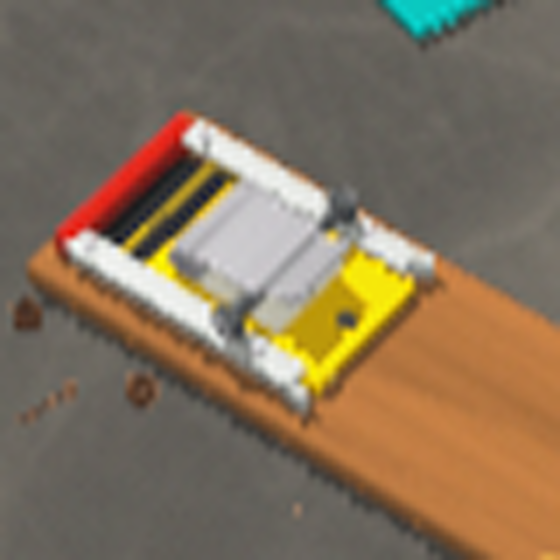

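View pics/top20.png

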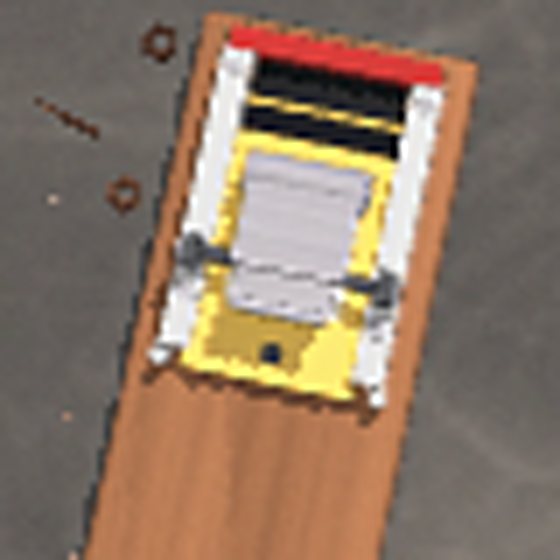

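```bash
python3 - <<'E'
from h import *
for c,o,P in (('scene',(277,181),[((318,388),.018),((416,288),.018),((105,238),.0145),((190,155),.0145),((78,232),.0225),((190,125),.0225)]),('top',(259,188),[((182,365),.018),((352,400),.018),((252,60),.0145),((408,84),.0145)])):
    d=robot.read_camera(c)
    for p,z in P: print(c,p,H(ray(d,((p[0]+.5)/7+o[0]-.5,(p[1]+.5)/7+o[1]-.5),z)))
s=robot.read_state();print(s['t'],np.abs(s['dq']).max())
E
```

```text
scene (318, 388) [-0.0005  0.0302]
scene (416, 288) [-0.0014 -0.0271]
scene (105, 238) [0.1065 0.0216]
scene (190, 155) [ 0.1069 -0.0289]
scene (78, 232) [0.1118 0.0301]
scene (190, 125) [ 0.1117 -0.0355]
top (182, 365) [0.0015 0.0296]
top (352, 400) [ 0.0014 -0.0292]
top (252, 60) [0.1102 0.029 ]
top (408, 84) [ 0.1126 -0.0257]
27.25 0.0023772536954491433
```

View pics/scene20f.png

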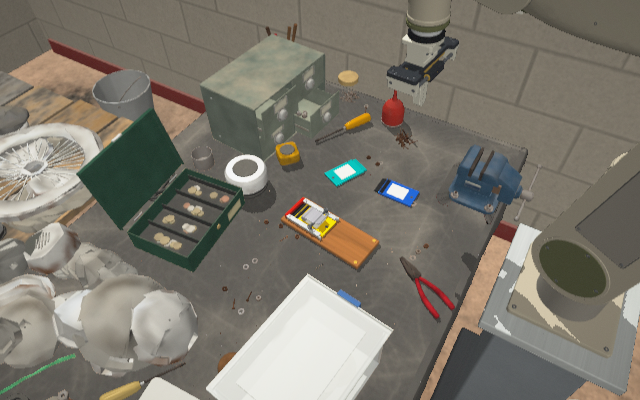

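```bash
python3 -c "
from plant import robot
print(robot.close_job())"
```

```text
the job is handed in; nothing more can be done
None
```

I slid the yellow card nose first into the channel and under the clip, pushed it home against the red end stop, and handed the job in at about 27 s. The hand-in gives no verdict.

**How it went:** I gripped the card near its rear and set it down on the apron. I slid it in until the nose was under the clip, let go, and pushed its rear edge home with the fingers shut. At the end the wrist force rose from 12 to 20 N with only 0.2 mm of motion, which I took as contact with the stop. The fingers then withdrew and touch nothing.

**Last checks:**
- **Fit:** Both cameras show the rear edge flush with the mouth within about ±1.5 mm. The card is straight and roughly centred, and I saw no gap between the nose and the stop.
- **Clip:** It lies over the card in both pictures, but I did not measure its angle or its force on the card.
- **Bystanders:** The blue card, tape measure and screwdriver are within about 7 mm of where they started, close to what the networks can resolve.

**What disagreed:**
- The networks also reported the teal plate and the blue card as "yellow card"; I set those aside using the pictures.
- The two cameras differ by 2–3 mm on the rear edge, and one network reading put the card 5 mm off centre. My own edge measurements put it within about 1.5 mm.
- The tool tilted by up to 0.065 rad while pushing; the card stayed flat.

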